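Move the spice tins into the new rack in the same order

TASK

Move the four spice tins from the old bamboo rack into the new steel rack, one tin to each compartment, in the same order from left to right as they stand in the old rack now. Keep the tins upright all the while, and leave each one standing flat on the floor of its compartment, let go and at rest.

Things in the scene. Friction and masses are not known exactly. Their poses are not given: they have to be found in the camera images.
- tin_red: Loose round spice tin with a red lid and a red band low on its steel body. Diameter 42 mm from foot to lid, 94 mm high in all (plain body up to 74 mm, lid from 76 to 94 mm), 90 to 185 g, stands on its flat foot. Origin: centre of the underside; z up through the lid; its turn about z means nothing.
- tin_yellow: Loose round spice tin with a yellow lid and a yellow band low on its steel body. Diameter 42 mm from foot to lid, 94 mm high in all (plain body up to 74 mm, lid from 76 to 94 mm), 90 to 185 g, stands on its flat foot. Origin: centre of the underside; z up through the lid; its turn about z means nothing.
- tin_green: Loose round spice tin with a green lid and a green band low on its steel body. Diameter 42 mm from foot to lid, 94 mm high in all (plain body up to 74 mm, lid from 76 to 94 mm), 90 to 185 g, stands on its flat foot. Origin: centre of the underside; z up through the lid; its turn about z means nothing.
- tin_white: Loose round spice tin with a white lid and a white band low on its steel body. Diameter 42 mm from foot to lid, 94 mm high in all (plain body up to 74 mm, lid from 76 to 94 mm), 90 to 185 g, stands on its flat foot. Origin: centre of the underside; z up through the lid; its turn about z means nothing.
- holder_red: Fixed open-topped bamboo box with a red label strip along its front (-x) edge, in which the tin with the red lid stands at the start; it shows which place that tin had. 60 x 60 mm outside, walls 5 mm thick and 22 mm high, inside 50 x 50 mm, floor 6 mm thick. Origin: centre of the underside, 8 mm above the counter; z up, y along the row of holders.
- holder_yellow: Fixed open-topped bamboo box with a yellow label strip along its front (-x) edge, in which the tin with the yellow lid stands at the start; it shows which place that tin had. 60 x 60 mm outside, walls 5 mm thick and 22 mm high, inside 50 x 50 mm, floor 6 mm thick. Origin: centre of the underside, 8 mm above the counter; z up, y along the row of holders.
- holder_green: Fixed open-topped bamboo box with a green label strip along its front (-x) edge, in which the tin with the green lid stands at the start; it shows which place that tin had. 60 x 60 mm outside, walls 5 mm thick and 22 mm high, inside 50 x 50 mm, floor 6 mm thick. Origin: centre of the underside, 8 mm above the counter; z up, y along the row of holders.
- holder_white: Fixed open-topped bamboo box with a white label strip along its front (-x) edge, in which the tin with the white lid stands at the start; it shows which place that tin had. 60 x 60 mm outside, walls 5 mm thick and 22 mm high, inside 50 x 50 mm, floor 6 mm thick. Origin: centre of the underside, 8 mm above the counter; z up, y along the row of holders.
- old_rack: Old rack: fixed bamboo tray 82 x 282 mm carrying the four holders in a row; end cheeks 30 mm high. Origin: underside centre, on the counter; y along the row, to the left seen from the robot, x away from the robot (within 20 deg of the world's axes). Holder places: x -2, y +99, +33, -33, -99 mm. Between the two racks stand a pepper mill (48 mm wide, 100 mm high) and a low blue bowl.
- new_rack: New rack, empty at first: fixed steel tray 70 x 268 mm, grey rubber floor, wire handle 14 mm out at each end. Origin: underside centre, on the counter; y along the row, to the left seen from the robot, x away from the robot. Four compartments, centres at x 0, y +99, +33, -33, -99 mm, each 62 x 62 mm inside; floor 6 mm, dividers 24 mm, rims 28 mm above the counter. Left or right of the old rack.
Mind the look-alikes: they are no part of the job. Leave any purple look-alike of the tin_red alone. Leave any pink look-alike of the tin_white alone.

How it is judged:
By the outcome, as a careful person would: the job done as asked, in the order asked, and still so for the second after the job is handed in, with the robot touching nothing.
It also fails if it takes over 120 s, if anything falls off the work surface, if the arm or the gripper's body presses on something with over 40 N, if the wrist force passes 120 N, or if a joint passes its speed limit or range.

ROBOT

A 6-joint arm with a two-finger parallel gripper is mounted at the origin on the work surface. World frame = base frame: x ahead of the robot, y to its left, z up, the work surface at z = 0. Lengths are in m, angles in rad, forces in N, time in s.
With the tool pointing down it reaches from about 0.35 to 0.725 m from the base axis. Payload 6 kg.
Tool frame: the origin (TCP) lies at the very end of the fingers, on their centre line; the grasp point (between the pads) lies bot.tcp_to_grasp behind it (bot.tcp_to_grasp is the distance from the TCP to the grasp point, in m); z points along the fingers, y is the direction in which the jaws open and shut (so a half turn about z gives the same grasp; the last joint's range is limited). The gripper opens to 85 mm and grips with 20 to 120 N. Pads are 22 mm wide; open, the fingers measure 114 mm over their backs; the gripper's body (76 mm by 85 mm) begins 54 mm behind the grasp point. The pads swing forward as they close: fully open they stand 13 mm farther back than shut.
Start: joints at [1.486, 0.04, 0.085, 0, -1.615, -0.334], TCP at [0.244, 0.548, 0.231] pointing down, gripper open.
Joint ranges: [-2.56, 2.56], [-1.29, 2.01], [-1.08, 1.49], [-3.29, 1.98], [-2.81, -0.18], [-2.99, 2.99]. Speed limits (rad/s): [2.57, 2.57, 3.01, 3.14, 3.14, 3.14].

INTERFACE

Orientations are given as a rotation vector (axis times angle).
In Python, from plant import bot, viewer, finder gives the robot as it stands.
- The arm moves only by the tool arm_command, never from a script. Its argument "moves" is a list of rows, each an object of numbers: "dx", "dy", "dz": the shift along the tool's x, y, z in mm; "wx", "wy", "wz": the turn, a rotation vector about the tool's x, y, z in degrees; "fingers": the opening, from 0 (shut) to 1 (fully open). A call has 1 to 12 rows; each row shifts and turns the commanded pose from where the row before left it, along the tool's axes as they then stand; what a row does not reach is not made up. A row lasts 1/8 s, in which the tool goes at most 62.5 mm and 10.7 degrees, less where a joint would pass 70% of its speed; a pose out of reach is approached as far as the arm can. A call is refused whole if a number of a shift passes 62.5 or a number of a turn 10.7, either way. A call with a gripper value outside its range is refused whole. The fingers move at their own pace and stop on an object; "squeeze" is the grip in N (left out, the last holds). Time passes only in rows, so rows that do not move let the fingers close. It gives the time, the measured TCP pose, the force and the opening at its end, in the units of the state.
- bot.sense(): the state, without advancing time (a new reading comes with each control period).
- viewer.get_image(name): name is "scene" or "top" or "wrist"; returns (picture, depth): 400x640x3 uint8, red, green, blue; 400x640 float32, m along the optical axis (not along the pixel's ray), 0 where there is no reading.
- viewer.get_calibration(name): a dict with "camera_matrix" (3x3 intrinsics, pixels), "cam_to_world" (4x4, takes a point from camera to world coordinates); the wrist camera has in their place "hand_eye" (4x4, takes a point from camera to tool coordinates, whose origin is the TCP and whose axes are the flange's). Camera axes: x right, y up, looking along -z (the intrinsics and any distortion apply to the point x, -y, -z); pixel columns grow to the right and rows downward; lengths in m; the calibration is good to about 2 mm. The wrist camera is an equidistant fisheye: a pixel r from the principal point sees the ray r / f radians off the axis. A picture is of the moment at which its call begins: read the wrist's pose just before it. get_calibration takes no time and is no camera call.
- bot.job_done(): hands the job in, once; it reports no verdict.
Trained networks look in the newest picture that a camera, given by its name, has taken for a name from the list of things; names that differ only in an ending like _2 or _b are one class to them, and where a whole thing is asked for, a point or a joint stands for the part that bears it (a point fixed in the world has none). Each returns a list of dicts, best first, with "score" (0 to 1); they miss things now and then, are a little off and sometimes report something else, mostly with a low value. They report only what shows in the picture. A call takes as long as a camera call. They do not tell look-alikes from the thing itself.
- finder.regions_of(camera, label): "pixels" (400x640 bool, what is visible of it) and "xy" ([column, row] in pixels, amid what is visible of it).
The state is a dict: "time": time; "q": joint angles; "dq": joint speeds; "joint_efforts": joint torques, N m; "tool_pos": TCP position; "ee_rot": TCP orientation; "wrist_force": force on the tool from outside, world axes, zero at the start; "torque": the same for the moment, N m; "gripper_width": finger opening in m.
Only numpy, scipy, OpenCV 4.12 (cv2) and the standard library are available. Lean on these libraries where they do the work, as an engineer would, in place of code of your own. Each camera call takes 0.05 s, during which the arm holds its last target.

## Working session

There is one attempt and no reset: what is moved stays moved. The work goes in short steps, Python scripts to look and compute and a tool call to move; the robot and the scene stay as the last step left them, time stands still between calls to the robot, and variables do not carry over. Pictures are saved under pics/ and viewed, and the job is handed in when it is done.

Besides the shell and the picture viewer there is one more tool, called after "Request:" as name(argument=value, ...), one argument or row to a line, values as JSON. arm_command: Moves the arm, as the interface text tells. Its arguments: {"type":"object","properties":{"moves":{"type":"array","items":{"type":"object","properties":{"dx":{"type":"number"},"dy":{"type":"number"},"dz":{"type":"number"},"wx":{"type":"number"},"wy":{"type":"number"},"wz":{"type":"number"},"fingers":{"type":"number"}}}},"squeeze":{"type":"number"}},"required":["moves"]}

```bash
ls; mkdir -p pics; python3 - <<'E'
from plant import bot, viewer, finder
import cv2
s=bot.sense(); print({k:(v if not hasattr(v,'round') else v) for k,v in s.items()}); print(bot.tcp_to_grasp)
for n in ["scene","top"]:
    p,d=viewer.get_image(n); cv2.imwrite(f"pics/{n}0.png",p[:,:,::-1]); c=viewer.get_calibration(n); print(n,c)
print(viewer.get_calibration("wrist"))
E
```

```text
pics
{'time': 0.0, 'q': array([ 1.48569666e+00,  4.08049635e-02,  8.38182842e-02, -4.58679492e-04,
       -1.61554138e+00, -3.33730336e-01]), 'dq': array([-1.85199869e-03,  1.14411980e-03,  1.29946253e-03,  1.07358379e-05,
       -1.17641992e-03, -5.13695311e-04]), 'joint_efforts': array([-1.07584336e-03, -3.68215764e+01,  3.47418308e+01,  6.93250939e+00,
       -5.43081667e-03,  2.05411922e-06]), 'tool_pos': array([0.24379041, 0.54786785, 0.23028786]), 'ee_rot': array([ 3.07122747e+00, -6.52698582e-01, -3.76739420e-04]), 'wrist_force': array([0.56968666, 0.5810551 , 0.03465918]), 'torque': array([ 0.02028737,  0.01980351, -0.01085307]), 'gripper_width': 0.08531530765298251}
0.0187
scene {'camera_matrix': array([[431.15146145,   0.        , 323.33936428],
       [  0.        , 431.15146145, 199.99328506],
       [  0.        ,   0.        ,   1.        ]]), 'cam_to_world': array([[-0.34869296, -0.70374983,  0.61899063,  1.17931008],
       [ 0.93703228, -0.24796484,  0.24593483,  0.21632805],
       [-0.01958868,  0.66576995,  0.7458999 ,  0.75224867],
       [ 0.        ,  0.       
[... 297 characters left out ...]
99995786,  0.00299085,  0.00867907, -0.0043307 ],
       [ 0.00909354,  0.19331328,  0.98109494,  1.01665887],
       [ 0.        ,  0.        ,  0.        ,  1.        ]])}
{'camera_matrix': array([[309.70691629,   0.        , 319.1105042 ],
       [  0.        , 309.70691629, 202.17466099],
       [  0.        ,   0.        ,   1.        ]]), 'hand_eye': array([[-3.31590848e-04,  9.47740356e-01,  3.19042486e-01,
         8.21925128e-02],
       [ 9.99999713e-01,  9.69597004e-05,  7.51304739e-04,
         4.43655001e-04],
       [ 6.81107557e-04,  3.19042644e-01, -9.47740116e-01,
        -1.42872749e-01],
       [ 0.00000000e+00,  0.00000000e+00,  0.00000000e+00,
         1.00000000e+00]])}
```

View pics/scene0.png

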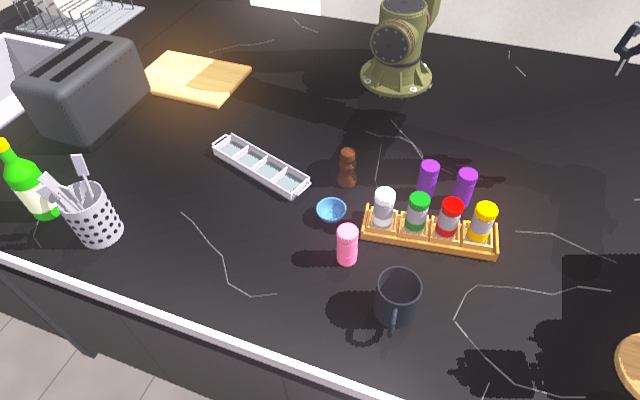

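View pics/top0.png

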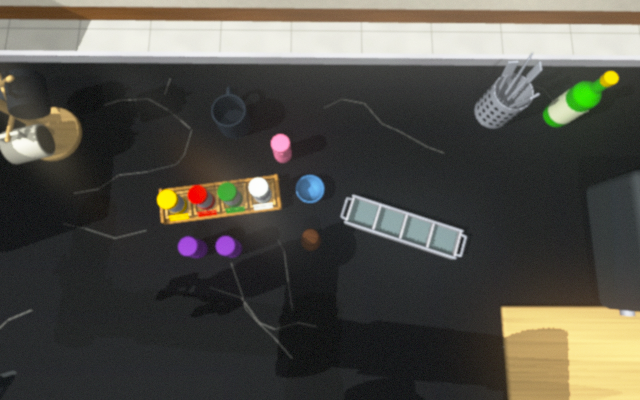

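```bash
cat > h.py <<'E'
import numpy as np, cv2
from plant import bot, viewer, finder
from scipy.spatial.transform import Rotation as R
def unproj(cal,u,v,d):
    K=cal["camera_matrix"];x=(u-K[0,2])/K[0,0]*d;y=(v-K[1,2])/K[1,1]*d
    P=np.stack([x,-y,-d],-1);T=cal["cam_to_world"]
    return P@T[:3,:3].T+T[:3,3]
def cloud(n):
    p,d=viewer.get_image(n);c=viewer.get_calibration(n)
    v,u=np.mgrid[:400,:640]
    return p,d,unproj(c,u.astype(float),v.astype(float),d.astype(float))
def project(cal,P):
    T=cal["cam_to_world"];q=(np.asarray(P,float)-T[:3,3])@T[:3,:3];K=cal["camera_matrix"]
    return np.stack([K[0,2]+K[0,0]*q[...,0]/-q[...,2],K[1,2]-K[1,1]*q[...,1]/-q[...,2]],-1)
E
python3 - <<'E'
from h import *
np.set_printoptions(precision=4,suppress=True)
for cam in ["top","scene"]:
    p,d,X=cloud(cam)
    for l in ["tin_yellow","tin_red","tin_green","tin_white","old_rack","new_rack","holder_yellow","holder_red","holder_green","holder_white"]:
        for r in finder.regions_of(cam,l)[:3]:
            m=r["pixels"]&(d>0); P=X[m]
            if len(P)<5: continue
            zt=np.percentile(P[:,2],95); t=P[P[:,2]>zt-.012] if 'tin' in l else P
            print(cam,l,round(r["score"],2),np.round(r["xy"]),m.sum(),"top z %.4f"%zt,"c",t.mean(0),"ext",t.min(0)[:2],t.max(0)[:2])
            if 'rack' in l:
                print("  rect",cv2.minAreaRect((P[:,:2]*1000).astype(np.float32)))
E
```

```text
top tin_yellow 0.57 [172. 202.] 530 top z 0.1095 c [0.5593 0.3137 0.1068] ext [0.5389 0.2936] [0.5812 0.3356]
top tin_red 0.98 [191. 247.] 499 top z 0.0955 c [0.4595 0.2669 0.0928] ext [0.4389 0.2472] [0.48   0.2886]
top tin_red 0.8 [229. 248.] 432 top z 0.0955 c [0.4607 0.1861 0.0928] ext [0.4409 0.1654] [0.4821 0.2071]
top tin_red 0.58 [198. 194.] 491 top z 0.1093 c [0.5705 0.2495 0.1067] ext [0.5504 0.2295] [0.5929 0.2713]
top tin_green 0.75 [230. 193.] 455 top z 0.1090 c [0.5765 0.1856 0.1067] ext [0.5568 0.1644] [0.5972 0.2063]
top tin_white 0.93 [278. 145.] 462 top z 0.0952 c [0.6921 0.0721 0.0926] ext [0.6719 0.0511] [0.7134 0.0921]
top tin_white 0.79 [257. 183.] 447 top z 0.1093 c [0.5866 0.117  0.1065] ext [0.5664 0.097 ] [0.6064 0.1388]
top old_rack 0.75 [239. 210.] 662 top z 0.0297 c [0.5747 0.1916 0.0151] ext [0.5192 0.0739] [0.6401 0.3525]
  rect ((580.1907958984375, 217.22372436523438), (88.23263549804688, 279.90093994140625), 8.121395111083984)
top new_rack 0.87 [400. 224.] 3835 top z 0.0267 c [ 0.5123 -0.219   0.0098] ext [ 0.4366 -0.3646] [ 0.5904 -0.0677]
  rect ((5
[... 1523 characters left out ...]
1.61821746826172)
scene holder_yellow 0.68 [415. 213.] 841 top z 0.1096 c [0.5852 0.1837 0.0756] ext [0.4626 0.1546] [0.6021 0.2055]
scene holder_yellow 0.65 [452. 217.] 872 top z 0.1095 c [0.5775 0.2477 0.0774] ext [0.4422 0.2267] [0.5915 0.2722]
scene holder_yellow 0.58 [471. 244.] 416 top z 0.0318 c [0.5734 0.3108 0.024 ] ext [0.5345 0.2798] [0.5941 0.3454]
scene holder_red 0.6 [441. 237.] 492 top z 0.0321 c [0.5818 0.2477 0.0236] ext [0.5156 0.2143] [0.6088 0.2849]
scene holder_green 0.6 [409. 232.] 282 top z 0.0316 c [0.5965 0.1809 0.0236] ext [0.5525 0.1528] [0.6163 0.2155]
scene holder_white 0.92 [382. 226.] 349 top z 0.0323 c [0.5981 0.121  0.0243] ext [0.5527 0.0803] [0.6206 0.1504]
```

```bash
python3 - <<'E'
import cv2
a=cv2.imread("pics/top0.png");cv2.imwrite("pics/top0c.png",cv2.resize(a[125:270,140:480],None,fx=2.3,fy=2.3,interpolation=3))
E
```

```text
(no output)
```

View pics/top0c.png

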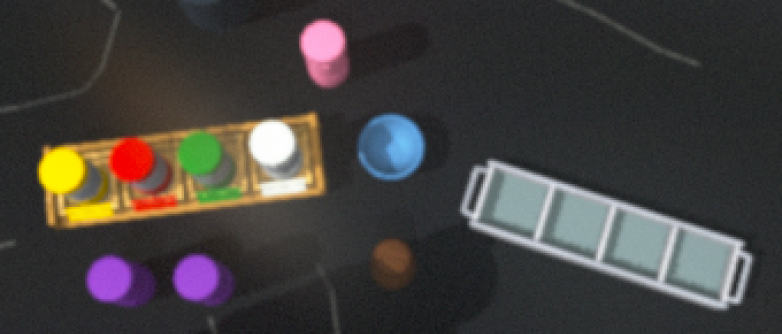

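```bash
python3 - <<'E'
from h import *
from scipy.optimize import minimize
np.set_printoptions(precision=4,suppress=True)
vis={}
for cam in ["top","scene"]:
    p,d,X=cloud(cam)
    cal=viewer.get_calibration(cam)
    g=cv2.cvtColor(p,cv2.COLOR_RGB2GRAY).astype(np.float32)
    # rim brightness model: bright metal lines at z=.026; floor darker. maximise contrast of projected rim lines
    b=cv2.GaussianBlur(g,(0,0),0.8)
    def pts(t):
        x,y,a=t; c,s=np.cos(a),np.sin(a)
        L=np.linspace(-.132,.132,150);W=np.linspace(-.031,.031,30)
        out=[]
        for sx in(-.033,.033): out.append(np.c_[np.full(150,sx),L,np.full(150,.028)])
        for sy in(-.1325,.1325): out.append(np.c_[W,np.full(30,sy),np.full(30,.028)])
        for sy in(-.066,0,.066): out.append(np.c_[W,np.full(30,sy),np.full(30,.024)])
        P=np.vstack(out);return np.c_[x+c*P[:,0]-s*P[:,1],y+s*P[:,0]+c*P[:,1],P[:,2]]
    def cost(t):
        uv=project(cal,pts(t)).astype(np.float32)
        return -cv2.remap(b,uv[:,0],uv[:,1],1).mean()
    best=min((minimize(cost,[x,y,a],method="Nelder-Mead",options=dict(initial_simplex=np.array([x,y,a])+np.array([[0,0,0],[.006,0,0],[0,.006,0],[0,0,.04]]))) for x in(.505,.512,.519) for y in(-.225,-.219,-.213) for a in(-.28,-.32,-.36)),key=lambda r:r.fun)
    print(cam,best.x,np.degrees(best.x[2]),best.fun)
    t=best.x;im=p[:,:,::-1].copy();im=cv2.resize(im,None,fx=4,fy=4,interpolation=3)
    for q in project(cal,pts(t)): cv2.circle(im,tuple(int(k) for k in (q+.5)*4),1,(0,0,255),-1)
    c=project(cal,np.array([[t[0],t[1],.02]]))[0]*4
    vis[cam]=im[int(c[1])-170:int(c[1])+170,int(c[0])-300:int(c[0])+300][:290]
    # depth-based: rim points
    near=(np.hypot(X[...,0]-.513,X[...,1]+.219)<.17)&(X[...,2]>.02)&(X[...,2]<.035)&(d>0)
    P=X[near];c_,s_=np.cos(t[2]),np.sin(t[2]);D=P[:,:2]-t[:2];lx=D[:,0]*c_+D[:,1]*s_;ly=-D[:,0]*s_+D[:,1]*c_
    print(" rim local pct x",np.percentile(lx,[2,98]),"y",np.percentile(ly,[2,98]),"zmed",np.median(P[:,2]))
    fl=(np.hypot(X[...,0]-.513,X[...,1]+.219)<.1)&(X[...,2]<.012)
    print(" counter z near", np.median(X[(np.hypot(X[...,0]-.35,X[...,1]+.2)<.05)][:,2]))
cv2.imwrite("pics/fit.png",np.vstack(list(vis.values())))
E
```

```text
top [ 0.5097 -0.2147 -0.3186] -18.256316185660584 -185.7118682861328
 rim local pct x [-0.0329  0.0377] y [-0.1455  0.1465] zmed 0.02490814447008788
 counter z near -0.001251947265018316
scene [ 0.5112 -0.2151 -0.3172] -18.176507962253684 -222.67669677734375
 rim local pct x [-0.0352  0.0353] y [-0.1479  0.1436] zmed 0.02541587884431773
 counter z near 0.0013217195483925526
```

View pics/fit.png

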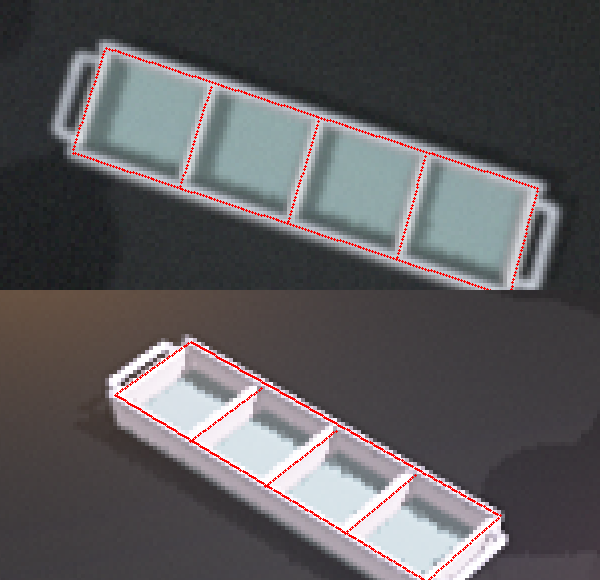

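```bash
cat >> h.py <<'E'
def phi_of(Rm): return np.degrees(np.arctan2(Rm[1,0],Rm[0,0]))
def plan(targets, start=None):
    """targets: (x,y,z mm-in-m,phi deg,nrows). prints rows in tool axes, rounded, rounding carried along"""
    s=bot.sense(); 
    p=np.array(s["tool_pos"]);Rm=R.from_rotvec(s["ee_rot"]).as_matrix();ph=phi_of(Rm)
    print("t %.2f pos"%s["time"],p.round(4),"phi %.1f tilt %.2f"%(ph,np.degrees(np.arccos(-Rm[2,2]))),"w %.4f"%s["gripper_width"],"F",np.round(s["wrist_force"],1))
    if start is not None: p=np.array(start[:3],float);ph=start[3]
    for x,y,z,f,n in targets:
        p0=p.copy();f0=ph;goal=np.array([x,y,z])
        rows=[]
        for k in range(1,n+1):
            e=(p0+(goal-p0)*k/n-p)*1000; a=np.radians(ph)
            tx=np.array([np.cos(a),np.sin(a),0]);ty=np.array([np.sin(a),-np.cos(a),0])
            r=np.array([np.round(e@tx),np.round(e@ty),np.round(-e[2])])
            w=np.round(-((f0+(f-f0)*k/n)-ph))
            p=p+(r[0]*tx+r[1]*ty)/1000+np.array([0,0,-r[2]/1000]);ph-=w
            rows.append(tuple(int(v) for v in r)+(int(w),))
        print("->",(x,y,z,f),rows,"end",p.round(4),round(ph,1))
T=dict(y=(.5605,.313),r=(.5715,.2487),g=(.578,.185),w=(.588,.1165))
C=[(.511+.3125*k,-.215+.95*k) for k in(.099,.033,-.033,-.099)]
E
python3 - <<'E'
from h import *
plan([(*T['y'],.16,-82,12),(*T['y'],.046,-82,4)])
E
```

```text
t 1.30 pos [0.244  0.5481 0.2312] phi -24.0 tilt 0.01 w 0.0852 F [-0.4  0.1  1.2]
-> (0.5605, 0.313, 0.16, -82) [(32, 7, 6, 5), (33, 5, 6, 5), (32, 1, 6, 5), (33, -1, 6, 4), (33, -4, 6, 5), (32, -7, 6, 5), (32, -9, 6, 5), (30, -12, 5, 5), (30, -14, 6, 5), (28, -17, 6, 4), (26, -19, 6, 5), (25, -22, 6, 5)] end [0.5606 0.3135 0.1602] -82.0
-> (0.5605, 0.313, 0.046, -82) [(0, 0, 29, 0), (0, 0, 28, 0), (0, 0, 29, 0), (0, 0, 28, 0)] end [0.5606 0.3135 0.0462] -82.0
```

Candidates by top-view pixel are:
- **Yellow:** lid at (167,200), the only one.
- **Red:** lid at (198,194), against the purple look-alikes at (191,247) and (229,248).
- **Green:** lid at (228,192), the only one.
- **White:** lid at (258,187), against the pink look-alike at (281,148).

The crop confirms that the four real tins stand in the bamboo rack behind matching labels. From left to right they are yellow, red, green, white.

Request:
arm_command(
  moves=[
    {"dx":32,"dy":7,"dz":6,"wz":5},
    {"dx":33,"dy":5,"dz":6,"wz":5},
    {"dx":32,"dy":1,"dz":6,"wz":5},
    {"dx":33,"dy":-1,"dz":6,"wz":4},
    {"dx":33,"dy":-4,"dz":6,"wz":5},
    {"dx":32,"dy":-7,"dz":6,"wz":5},
    {"dx":32,"dy":-9,"dz":6,"wz":5},
    {"dx":30,"dy":-12,"dz":5,"wz":5},
    {"dx":30,"dy":-14,"dz":6,"wz":5},
    {"dx":28,"dy":-17,"dz":6,"wz":4},
    {"dx":26,"dy":-19,"dz":6,"wz":5},
    {"dx":25,"dy":-22,"dz":6,"wz":5,"fingers":1},
  ],
  squeeze=50,
)

```text
invalid input at $.moves[0]: expected keys dx, dy, dz, wx, wy, wz, fingers
```

```bash
python3 - <<'E'
from h import *
plan([(*T['y'],.046,-82,5)])
p,d=viewer.get_image("wrist");cv2.imwrite("pics/w1.png",p[:,:,::-1])
p,d=viewer.get_image("scene");cv2.imwrite("pics/s1.png",cv2.resize(p[100:300,300:560,::-1],None,fx=3,fy=3))
E
```

```text
t 1.30 pos [0.244  0.5481 0.2312] phi -24.0 tilt 0.01 w 0.0852 F [-0.4  0.1  1.2]
-> (0.5605, 0.313, 0.046, -82) [(77, 17, 37, 12), (79, 1, 37, 11), (77, -14, 37, 12), (73, -30, 37, 11), (66, -44, 37, 12)] end [0.5607 0.3132 0.0462] -82.0
```

View pics/w1.png

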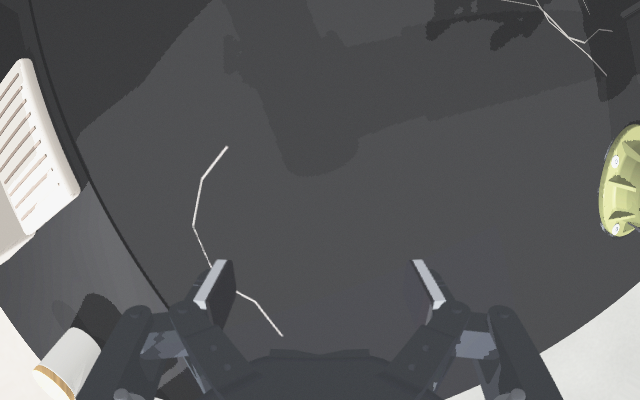

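View pics/s1.png

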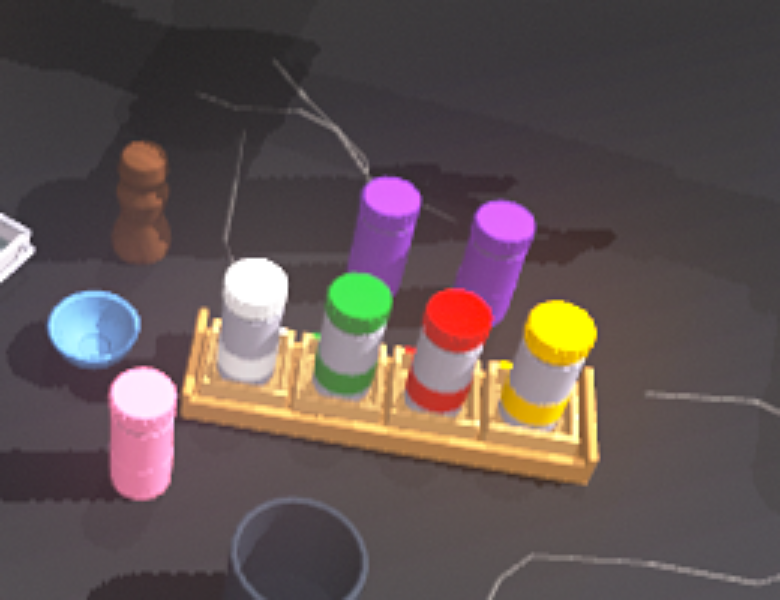

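The call was refused because every row needs all seven keys. The scene crop again shows the four tins in their holders, with the purple and pink tins outside.

Request:
arm_command(
  moves=[
    {"dx":32,"dy":7,"dz":6,"wx":0,"wy":0,"wz":5,"fingers":1},
    {"dx":33,"dy":5,"dz":6,"wx":0,"wy":0,"wz":5,"fingers":1},
    {"dx":32,"dy":1,"dz":6,"wx":0,"wy":0,"wz":5,"fingers":1},
    {"dx":33,"dy":-1,"dz":6,"wx":0,"wy":0,"wz":4,"fingers":1},
    {"dx":33,"dy":-4,"dz":6,"wx":0,"wy":0,"wz":5,"fingers":1},
    {"dx":32,"dy":-7,"dz":6,"wx":0,"wy":0,"wz":5,"fingers":1},
    {"dx":32,"dy":-9,"dz":6,"wx":0,"wy":0,"wz":5,"fingers":1},
    {"dx":30,"dy":-12,"dz":5,"wx":0,"wy":0,"wz":5,"fingers":1},
    {"dx":30,"dy":-14,"dz":6,"wx":0,"wy":0,"wz":5,"fingers":1},
    {"dx":28,"dy":-17,"dz":6,"wx":0,"wy":0,"wz":4,"fingers":1},
    {"dx":26,"dy":-19,"dz":6,"wx":0,"wy":0,"wz":5,"fingers":1},
    {"dx":25,"dy":-22,"dz":6,"wx":0,"wy":0,"wz":5,"fingers":1},
  ],
  squeeze=50,
)

```text
time: 2.9
tool_pos: [0.5614, 0.3129, 0.1601]
ee_rot: [-2.368, 2.064, -0.0]
wrist_force: [0.5, 0.0, 0.3]
gripper_width: 0.0854
```

```bash
python3 - <<'E'
from h import *
plan([(*T['y'],.046,-82,5)])
p,d=viewer.get_image("wrist");cv2.imwrite("pics/w2.png",p[:,:,::-1])
E
```

```text
t 2.90 pos [0.5614 0.3129 0.1601] phi -82.2 tilt 0.01 w 0.0854 F [0.5 0.  0.3]
-> (0.5605, 0.313, 0.046, -82) [(0, 0, 23, 0), (0, 0, 23, 0), (0, 1, 22, 0), (0, 0, 23, 0), (0, 0, 23, 0)] end [0.5604 0.3127 0.0461] -82.2
```

View pics/w2.png

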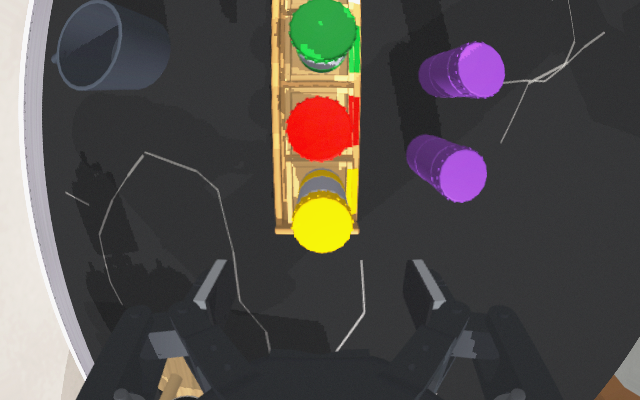

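The wrist view puts the yellow lid at (322,223). The expected pixel for a centred tin is (319,225), so it is well aligned.

Request:
arm_command(
  moves=[
    {"dx":0,"dy":0,"dz":23,"wx":0,"wy":0,"wz":0,"fingers":1},
    {"dx":0,"dy":0,"dz":23,"wx":0,"wy":0,"wz":0,"fingers":1},
    {"dx":0,"dy":0,"dz":23,"wx":0,"wy":0,"wz":0,"fingers":1},
    {"dx":0,"dy":0,"dz":23,"wx":0,"wy":0,"wz":0,"fingers":1},
    {"dx":0,"dy":0,"dz":22,"wx":0,"wy":0,"wz":0,"fingers":1},
    {"dx":0,"dy":0,"dz":0,"wx":0,"wy":0,"wz":0,"fingers":0},
    {"dx":0,"dy":0,"dz":0,"wx":0,"wy":0,"wz":0,"fingers":0},
    {"dx":0,"dy":0,"dz":0,"wx":0,"wy":0,"wz":0,"fingers":0},
    {"dx":0,"dy":0,"dz":0,"wx":0,"wy":0,"wz":0,"fingers":0},
    {"dx":0,"dy":0,"dz":0,"wx":0,"wy":0,"wz":0,"fingers":0},
    {"dx":0,"dy":0,"dz":0,"wx":0,"wy":0,"wz":0,"fingers":0},
  ],
  squeeze=50,
)

```text
time: 4.32
tool_pos: [0.5613, 0.3139, 0.0482]
ee_rot: [-2.37, 2.059, -0.002]
wrist_force: [-2.4, -1.1, 5.9]
gripper_width: 0.0409
```

```bash
python3 - <<'E'
from h import *
plan([(.5605,.313,.206,-82,5),(*C[0],.206,-108,12),(*C[0],.041,-108,6)])
E
```

```text
t 4.33 pos [0.5613 0.3139 0.0482] phi -82.0 tilt 0.14 w 0.0409 F [-2.4 -1.1  5.9]
-> (0.5605, 0.313, 0.206, -82) [(0, 0, -32, 0), (0, 0, -31, 0), (0, 1, -32, 0), (1, 0, -31, 0), (0, 0, -32, 0)] end [0.5604 0.3127 0.2062] -82.0
-> (0.5419375, -0.12095, 0.206, -108) [(36, 7, 0, 2), (35, 5, 0, 2), (36, 4, 0, 3), (36, 2, 0, 2), (37, 1, 0, 2), (36, 0, 0, 2), (36, -2, 0, 2), (36, -3, 0, 2), (36, -4, 0, 3), (36, -6, 0, 2), (35, -7, 0, 2), (35, -9, 0, 2)] end [ 0.5424 -0.1209  0.2062] -108.0
-> (0.5419375, -0.12095, 0.041, -108) [(0, 0, 28, 0), (0, 0, 27, 0), (0, 0, 28, 0), (0, 0, 27, 0), (0, 0, 28, 0), (0, 0, 27, 0)] end [ 0.5424 -0.1209  0.0412] -108.0
```

Request:
arm_command(
  moves=[
    {"dx":0,"dy":0,"dz":-10,"wx":0,"wy":0,"wz":0,"fingers":0},
    {"dx":0,"dy":0,"dz":-25,"wx":0,"wy":0,"wz":0,"fingers":0},
    {"dx":0,"dy":0,"dz":-32,"wx":0,"wy":0,"wz":0,"fingers":0},
    {"dx":0,"dy":0,"dz":-32,"wx":0,"wy":0,"wz":0,"fingers":0},
    {"dx":0,"dy":0,"dz":-32,"wx":0,"wy":0,"wz":0,"fingers":0},
    {"dx":0,"dy":0,"dz":-27,"wx":0,"wy":0,"wz":0,"fingers":0},
  ],
  squeeze=50,
)

```text
time: 5.08
tool_pos: [0.5605, 0.3136, 0.2057]
ee_rot: [-2.371, 2.061, 0.0]
wrist_force: [0.5, 0.4, -1.0]
gripper_width: 0.0413
```

```bash
python3 - <<'E'
from h import *
plan([(*C[0],.206,-108,12),(*C[0],.041,-108,6)])
p,d=viewer.get_image("scene");cv2.imwrite("pics/s2.png",p[:,:,::-1])
E
```

```text
t 5.08 pos [0.5605 0.3136 0.2057] phi -82.0 tilt 0.03 w 0.0413 F [ 0.5  0.4 -1. ]
-> (0.5419375, -0.12095, 0.206, -108) [(36, 7, 0, 2), (35, 5, 0, 2), (36, 4, 0, 3), (37, 2, 0, 2), (36, 1, 0, 2), (36, 0, 0, 2), (36, -2, 0, 2), (36, -3, 0, 2), (36, -4, 0, 3), (36, -6, 0, 2), (36, -7, 0, 2), (35, -9, 0, 2)] end [ 0.5422 -0.1211  0.2057] -108.0
-> (0.5419375, -0.12095, 0.041, -108) [(0, 0, 27, 0), (0, 0, 28, 0), (0, 0, 27, 0), (0, 0, 28, 0), (0, 0, 27, 0), (0, 0, 28, 0)] end [ 0.5422 -0.1211  0.0407] -108.0
```

View pics/s2.png

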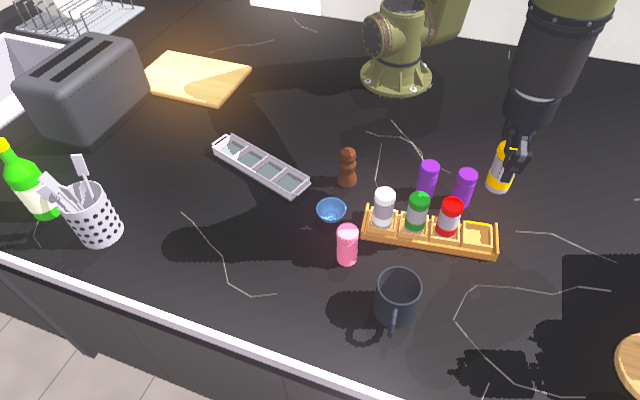

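The yellow tin is held upright at (500,165), clear of its holder. I'm carrying it over now.

Request:
arm_command(
  moves=[
    {"dx":36,"dy":7,"dz":0,"wx":0,"wy":0,"wz":2,"fingers":0},
    {"dx":35,"dy":5,"dz":0,"wx":0,"wy":0,"wz":2,"fingers":0},
    {"dx":36,"dy":4,"dz":0,"wx":0,"wy":0,"wz":3,"fingers":0},
    {"dx":37,"dy":2,"dz":0,"wx":0,"wy":0,"wz":2,"fingers":0},
    {"dx":36,"dy":1,"dz":0,"wx":0,"wy":0,"wz":2,"fingers":0},
    {"dx":36,"dy":0,"dz":0,"wx":0,"wy":0,"wz":2,"fingers":0},
    {"dx":36,"dy":-2,"dz":0,"wx":0,"wy":0,"wz":2,"fingers":0},
    {"dx":36,"dy":-3,"dz":0,"wx":0,"wy":0,"wz":2,"fingers":0},
    {"dx":36,"dy":-4,"dz":0,"wx":0,"wy":0,"wz":3,"fingers":0},
    {"dx":36,"dy":-6,"dz":0,"wx":0,"wy":0,"wz":2,"fingers":0},
    {"dx":36,"dy":-7,"dz":0,"wx":0,"wy":0,"wz":2,"fingers":0},
    {"dx":35,"dy":-9,"dz":0,"wx":0,"wy":0,"wz":2,"fingers":0},
  ],
  squeeze=50,
)

```text
time: 6.62
tool_pos: [0.5419, -0.1222, 0.2042]
ee_rot: [-1.845, 2.543, 0.001]
wrist_force: [-0.2, -0.0, -1.2]
gripper_width: 0.041
```

```bash
python3 - <<'E'
from h import *
plan([(*C[0],.041,-108,6)])
for n in("wrist","top"):
    p,d=viewer.get_image(n);cv2.imwrite(f"pics/{n}3.png",p[:,:,::-1])
E
```

```text
t 6.62 pos [ 0.5419 -0.1222  0.2042] phi -108.1 tilt 0.02 w 0.0410 F [-0.2 -0.  -1.2]
-> (0.5419375, -0.12095, 0.041, -108) [(0, 0, 27, 0), (0, 0, 27, 0), (-1, 0, 28, 0), (0, 0, 27, 0), (0, 0, 27, 0), (0, 0, 27, 0)] end [ 0.5422 -0.1212  0.0412] -108.1
```

View pics/wrist3.png

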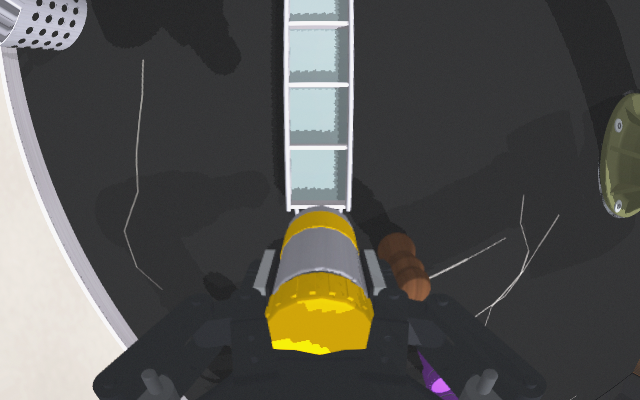

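View pics/top3.png

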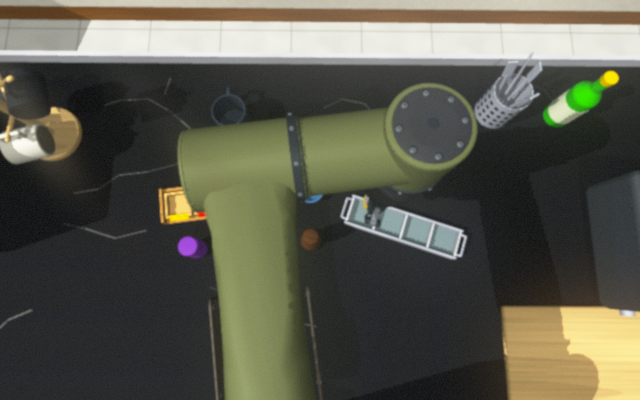

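```bash
cat >> h.py <<'E'
def wproj(P,s):
    c=viewer.get_calibration("wrist");H=c["hand_eye"];K=c["camera_matrix"]
    Rt=R.from_rotvec(s["ee_rot"]).as_matrix()
    q=(np.asarray(P,float)-s["tool_pos"])@Rt; q=(q-H[:3,3])@H[:3,:3]
    x,y,z=q[...,0],-q[...,1],-q[...,2];r=np.hypot(x,y);th=np.arctan2(r,z)
    return np.stack([K[0,2]+K[0,0]*th*x/r,K[1,2]+K[0,0]*th*y/r],-1)
def rack(P,t=(.511,-.215,-.3178)):
    P=np.asarray(P,float);c,s=np.cos(t[2]),np.sin(t[2])
    return np.c_[t[0]+c*P[:,0]-s*P[:,1],t[1]+s*P[:,0]+c*P[:,1],P[:,2]]
E
python3 - <<'E'
from h import *
s=bot.sense();im=cv2.imread("pics/wrist3.png");im=cv2.resize(im,None,fx=4,fy=4,interpolation=3)
L=[((-.033,-.13,.028),(-.033,.13,.028)),((.033,-.13,.028),(.033,.13,.028)),((-.033,.1325,.028),(.033,.1325,.028))]+[((-.031,k,.024),(.031,k,.024)) for k in(-.066,0,.066)]
for a,b in L:
    P=np.linspace(a,b,60);uv=wproj(rack(P),s)
    for q in uv: cv2.circle(im,(int((q[0]+.5)*4),int((q[1]+.5)*4)),2,(0,0,255),-1)
cv2.imwrite("pics/wf3.png",cv2.resize(im[0:1000,950:1600],None,fx=.6,fy=.6))
E
```

```text
(no output)
```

View pics/wf3.png

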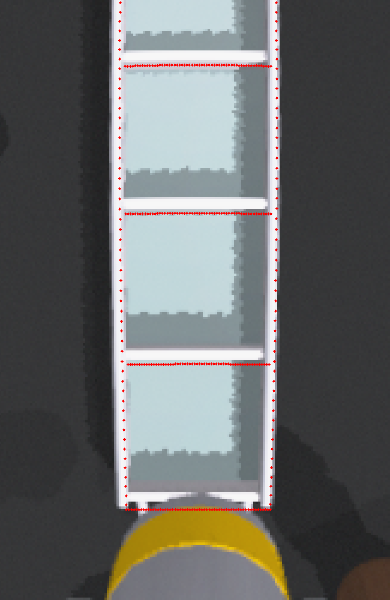

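The wrist overlay shows the model within about 4 px along the row, roughly 3–4 mm against 10 mm of free play. The current pose already leans toward the wrist's estimate, so I'm lowering straight down.

Request:
arm_command(
  moves=[
    {"dx":0,"dy":0,"dz":25,"wx":0,"wy":0,"wz":0,"fingers":0},
    {"dx":0,"dy":0,"dz":30,"wx":0,"wy":0,"wz":0,"fingers":0},
    {"dx":0,"dy":0,"dz":30,"wx":0,"wy":0,"wz":0,"fingers":0},
    {"dx":0,"dy":0,"dz":30,"wx":0,"wy":0,"wz":0,"fingers":0},
    {"dx":0,"dy":0,"dz":20,"wx":0,"wy":0,"wz":0,"fingers":0},
    {"dx":0,"dy":0,"dz":15,"wx":0,"wy":0,"wz":0,"fingers":0},
    {"dx":0,"dy":0,"dz":8,"wx":0,"wy":0,"wz":0,"fingers":0},
    {"dx":0,"dy":0,"dz":4,"wx":0,"wy":0,"wz":0,"fingers":0},
    {"dx":0,"dy":0,"dz":0,"wx":0,"wy":0,"wz":0,"fingers":0},
  ],
  squeeze=50,
)

```text
time: 7.85
tool_pos: [0.5425, -0.1211, 0.0427]
ee_rot: [-1.847, 2.541, -0.001]
wrist_force: [0.8, 0.2, -0.7]
gripper_width: 0.041
```

Request:
arm_command(
  moves=[
    {"dx":0,"dy":0,"dz":2,"wx":0,"wy":0,"wz":0,"fingers":0},
    {"dx":0,"dy":0,"dz":0,"wx":0,"wy":0,"wz":0,"fingers":0},
  ],
  squeeze=50,
)

```text
time: 8.1
tool_pos: [0.5423, -0.1211, 0.0405]
ee_rot: [-1.846, 2.541, -0.0]
wrist_force: [0.4, -0.4, -1.5]
gripper_width: 0.0409
```

Request:
arm_command(
  moves=[
    {"dx":0,"dy":0,"dz":1,"wx":0,"wy":0,"wz":0,"fingers":0},
    {"dx":0,"dy":0,"dz":0,"wx":0,"wy":0,"wz":0,"fingers":0},
  ],
  squeeze=50,
)

```text
time: 8.35
tool_pos: [0.5425, -0.1212, 0.0402]
ee_rot: [-1.847, 2.541, -0.001]
wrist_force: [-2.7, 0.9, 4.9]
gripper_width: 0.0415
```

Floor contact shows as +5 N at z 0.040, as expected. I'm releasing and rising.

Request:
arm_command(
  moves=[
    {"dx":0,"dy":0,"dz":0,"wx":0,"wy":0,"wz":0,"fingers":1},
    {"dx":0,"dy":0,"dz":0,"wx":0,"wy":0,"wz":0,"fingers":1},
    {"dx":0,"dy":0,"dz":0,"wx":0,"wy":0,"wz":0,"fingers":1},
    {"dx":0,"dy":0,"dz":0,"wx":0,"wy":0,"wz":0,"fingers":1},
    {"dx":0,"dy":0,"dz":-20,"wx":0,"wy":0,"wz":0,"fingers":1},
    {"dx":0,"dy":0,"dz":-35,"wx":0,"wy":0,"wz":0,"fingers":1},
    {"dx":0,"dy":0,"dz":-35,"wx":0,"wy":0,"wz":0,"fingers":1},
    {"dx":0,"dy":0,"dz":-35,"wx":0,"wy":0,"wz":0,"fingers":1},
  ],
  squeeze=50,
)

```text
time: 9.35
tool_pos: [0.5422, -0.1211, 0.1655]
ee_rot: [-1.847, 2.541, -0.0]
wrist_force: [0.7, 0.2, 0.0]
gripper_width: 0.085
```

```bash
python3 - <<'E'
from h import *
plan([(*T['r'],.165,-82,10),(*T['r'],.046,-82,5)])
p,d=viewer.get_image("wrist");cv2.imwrite("pics/w4.png",p[:,:,::-1])
E
```

```text
t 9.35 pos [ 0.5422 -0.1211  0.1655] phi -108.0 tilt 0.01 w 0.0850 F [0.7 0.2 0. ]
-> (0.5715, 0.2487, 0.165, -82) [(-36, 9, 0, -3), (-37, 6, 0, -2), (-36, 6, 0, -3), (-37, 3, 0, -2), (-37, 3, 0, -3), (-37, 0, 0, -3), (-37, -2, 0, -2), (-37, -3, 0, -3), (-37, -5, 0, -2), (-37, -6, 0, -3)] end [0.5717 0.249  0.1655] -82.0
-> (0.5715, 0.2487, 0.046, -82) [(0, 0, 24, 0), (0, 0, 24, 0), (0, 0, 24, 0), (0, 0, 24, 0), (0, 0, 23, 0)] end [0.5717 0.249  0.0465] -82.0
```

View pics/w4.png

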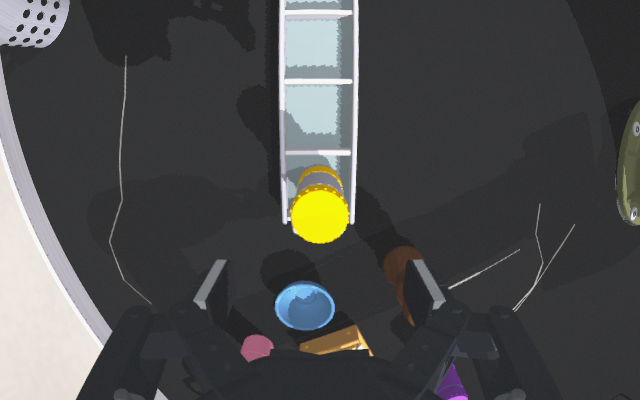

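The yellow tin stands in the left compartment, lid at (320,216), upright. The red tin is next.

Request:
arm_command(
  moves=[
    {"dx":-36,"dy":9,"dz":0,"wx":0,"wy":0,"wz":-3,"fingers":1},
    {"dx":-37,"dy":6,"dz":0,"wx":0,"wy":0,"wz":-2,"fingers":1},
    {"dx":-36,"dy":6,"dz":0,"wx":0,"wy":0,"wz":-3,"fingers":1},
    {"dx":-37,"dy":3,"dz":0,"wx":0,"wy":0,"wz":-2,"fingers":1},
    {"dx":-37,"dy":3,"dz":0,"wx":0,"wy":0,"wz":-3,"fingers":1},
    {"dx":-37,"dy":0,"dz":0,"wx":0,"wy":0,"wz":-3,"fingers":1},
    {"dx":-37,"dy":-2,"dz":0,"wx":0,"wy":0,"wz":-2,"fingers":1},
    {"dx":-37,"dy":-3,"dz":0,"wx":0,"wy":0,"wz":-3,"fingers":1},
    {"dx":-37,"dy":-5,"dz":0,"wx":0,"wy":0,"wz":-2,"fingers":1},
    {"dx":-37,"dy":-6,"dz":0,"wx":0,"wy":0,"wz":-3,"fingers":1},
    {"dx":0,"dy":0,"dz":0,"wx":0,"wy":0,"wz":0,"fingers":1},
  ],
  squeeze=50,
)

```text
time: 10.78
tool_pos: [0.5714, 0.2511, 0.1632]
ee_rot: [2.373, -2.057, -0.001]
wrist_force: [-0.1, -1.0, 0.5]
gripper_width: 0.0853
```

```bash
python3 - <<'E'
from h import *
plan([(*T['r'],.047,-82,5)])
s=bot.sense();print(wproj([[*T['r'],.108]],s))
p,d=viewer.get_image("wrist");cv2.imwrite("pics/w5.png",p[:,:,::-1])
E
```

```text
t 10.78 pos [0.5714 0.2511 0.1632] phi -81.8 tilt 0.07 w 0.0853 F [-0.1 -1.   0.5]
-> (0.5715, 0.2487, 0.047, -82) [(0, 0, 23, 0), (1, 0, 23, 0), (0, 0, 24, 0), (1, 0, 23, 0), (0, 0, 23, 0)] end [0.5717 0.2491 0.0472] -81.8
[[319.31628332 220.54647998]]
```

View pics/w5.png

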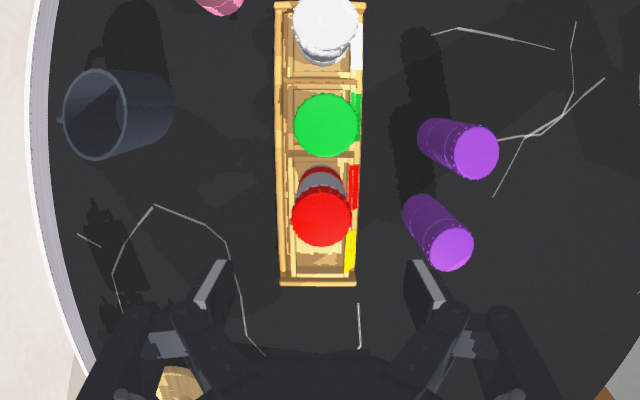

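The red lid is at (321,219), against (319,221) predicted. I'm descending and gripping.

Request:
arm_command(
  moves=[
    {"dx":1,"dy":0,"dz":24,"wx":0,"wy":0,"wz":0,"fingers":1},
    {"dx":0,"dy":0,"dz":24,"wx":0,"wy":0,"wz":0,"fingers":1},
    {"dx":0,"dy":0,"dz":24,"wx":0,"wy":0,"wz":0,"fingers":1},
    {"dx":0,"dy":0,"dz":24,"wx":0,"wy":0,"wz":0,"fingers":1},
    {"dx":0,"dy":0,"dz":22,"wx":0,"wy":0,"wz":0,"fingers":1},
    {"dx":0,"dy":0,"dz":0,"wx":0,"wy":0,"wz":0,"fingers":0},
    {"dx":0,"dy":0,"dz":0,"wx":0,"wy":0,"wz":0,"fingers":0},
    {"dx":0,"dy":0,"dz":0,"wx":0,"wy":0,"wz":0,"fingers":0},
    {"dx":0,"dy":0,"dz":0,"wx":0,"wy":0,"wz":0,"fingers":0},
    {"dx":0,"dy":0,"dz":0,"wx":0,"wy":0,"wz":0,"fingers":0},
  ],
  squeeze=50,
)

```text
time: 12.08
tool_pos: [0.5727, 0.2482, 0.0482]
ee_rot: [-2.37, 2.06, -0.002]
wrist_force: [-1.6, -1.4, 6.7]
gripper_width: 0.0411
```

Request:
arm_command(
  moves=[
    {"dx":0,"dy":0,"dz":-10,"wx":0,"wy":0,"wz":0,"fingers":0},
    {"dx":0,"dy":0,"dz":-25,"wx":0,"wy":0,"wz":0,"fingers":0},
    {"dx":0,"dy":0,"dz":-32,"wx":0,"wy":0,"wz":0,"fingers":0},
    {"dx":0,"dy":0,"dz":-32,"wx":0,"wy":0,"wz":0,"fingers":0},
    {"dx":0,"dy":0,"dz":-32,"wx":0,"wy":0,"wz":0,"fingers":0},
    {"dx":0,"dy":0,"dz":-27,"wx":0,"wy":0,"wz":0,"fingers":0},
  ],
  squeeze=50,
)

```text
time: 12.82
tool_pos: [0.5719, 0.2482, 0.2059]
ee_rot: [-2.371, 2.06, 0.0]
wrist_force: [-0.3, 0.7, -0.9]
gripper_width: 0.0408
```

```bash
python3 - <<'E'
from h import *
plan([(C[1][0],C[1][1]-.0015,.206,-108,12),(C[1][0],C[1][1]-.0015,.04,-108,6)])
E
```

```text
t 12.82 pos [0.5719 0.2482 0.2059] phi -82.0 tilt 0.05 w 0.0408 F [-0.3  0.7 -0.9]
-> (0.5213125, -0.18514999999999998, 0.206, -108) [(35, 9, 0, 2), (36, 8, 0, 2), (35, 7, 0, 3), (36, 5, 0, 2), (37, 3, 0, 2), (36, 3, 0, 2), (36, 1, 0, 2), (37, 0, 0, 2), (36, -2, 0, 3), (36, -3, 0, 2), (36, -5, 0, 2), (36, -6, 0, 2)] end [ 0.5214 -0.1852  0.2059] -108.0
-> (0.5213125, -0.18514999999999998, 0.04, -108) [(0, 0, 28, 0), (0, 0, 27, 0), (0, 0, 28, 0), (0, 0, 28, 0), (0, 0, 27, 0), (0, 0, 28, 0)] end [ 0.5214 -0.1852  0.0399] -108.0
```

Request:
arm_command(
  moves=[
    {"dx":35,"dy":9,"dz":0,"wx":0,"wy":0,"wz":2,"fingers":0},
    {"dx":36,"dy":8,"dz":0,"wx":0,"wy":0,"wz":2,"fingers":0},
    {"dx":35,"dy":7,"dz":0,"wx":0,"wy":0,"wz":3,"fingers":0},
    {"dx":36,"dy":5,"dz":0,"wx":0,"wy":0,"wz":2,"fingers":0},
    {"dx":37,"dy":3,"dz":0,"wx":0,"wy":0,"wz":2,"fingers":0},
    {"dx":36,"dy":3,"dz":0,"wx":0,"wy":0,"wz":2,"fingers":0},
    {"dx":36,"dy":1,"dz":0,"wx":0,"wy":0,"wz":2,"fingers":0},
    {"dx":37,"dy":0,"dz":0,"wx":0,"wy":0,"wz":2,"fingers":0},
    {"dx":36,"dy":-2,"dz":0,"wx":0,"wy":0,"wz":3,"fingers":0},
    {"dx":36,"dy":-3,"dz":0,"wx":0,"wy":0,"wz":2,"fingers":0},
    {"dx":36,"dy":-5,"dz":0,"wx":0,"wy":0,"wz":2,"fingers":0},
    {"dx":36,"dy":-6,"dz":0,"wx":0,"wy":0,"wz":2,"fingers":0},
  ],
  squeeze=50,
)

```text
time: 14.32
tool_pos: [0.5212, -0.1863, 0.2045]
ee_rot: [-1.845, 2.542, 0.0]
wrist_force: [0.9, 0.8, -1.2]
gripper_width: 0.0408
```

Request:
arm_command(
  moves=[
    {"dx":0,"dy":0,"dz":25,"wx":0,"wy":0,"wz":0,"fingers":0},
    {"dx":0,"dy":0,"dz":30,"wx":0,"wy":0,"wz":0,"fingers":0},
    {"dx":0,"dy":0,"dz":30,"wx":0,"wy":0,"wz":0,"fingers":0},
  ],
  squeeze=50,
)

```text
time: 14.7
tool_pos: [0.5214, -0.1853, 0.1186]
ee_rot: [-1.846, 2.541, 0.0]
wrist_force: [0.1, -0.5, -0.7]
gripper_width: 0.0411
```

```bash
python3 - <<'E'
from h import *
plan([(C[1][0],C[1][1]-.0015,.042,-108,4)])
for n in("wrist","scene"):
    p,d=viewer.get_image(n);cv2.imwrite(f"pics/{n}6.png",p[:,:,::-1])
E
```

```text
t 14.70 pos [ 0.5214 -0.1853  0.1186] phi -108.0 tilt 0.04 w 0.0411 F [ 0.1 -0.5 -0.7]
-> (0.5213125, -0.18514999999999998, 0.042, -108) [(0, 0, 19, 0), (0, 0, 19, 0), (0, 0, 19, 0), (0, 0, 20, 0)] end [ 0.5214 -0.1853  0.0416] -108.0
```

View pics/wrist6.png

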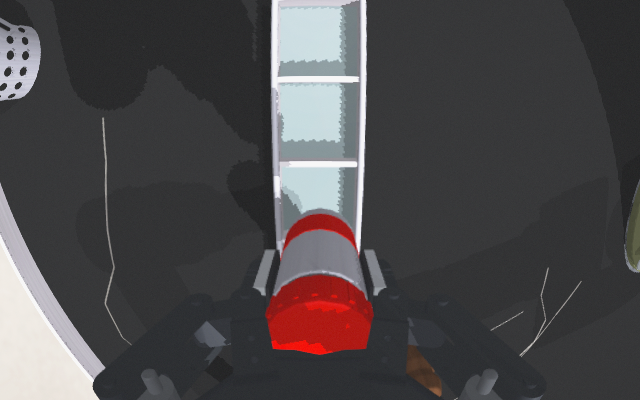

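View pics/scene6.png

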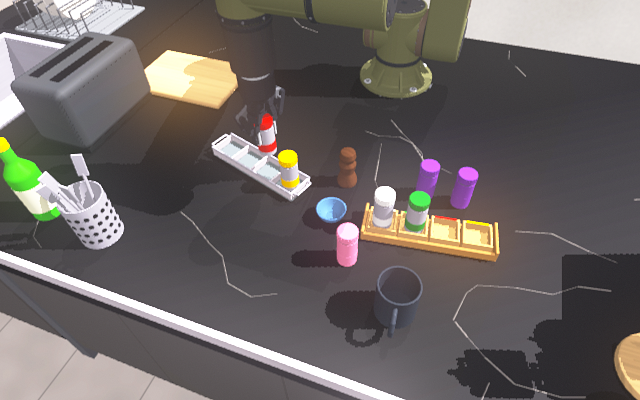

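Yellow stands at (288,170), and red is upright above the second compartment at (267,135). I'm lowering and releasing it.

Request:
arm_command(
  moves=[
    {"dx":0,"dy":0,"dz":26,"wx":0,"wy":0,"wz":0,"fingers":0},
    {"dx":0,"dy":0,"dz":25,"wx":0,"wy":0,"wz":0,"fingers":0},
    {"dx":0,"dy":0,"dz":15,"wx":0,"wy":0,"wz":0,"fingers":0},
    {"dx":0,"dy":0,"dz":8,"wx":0,"wy":0,"wz":0,"fingers":0},
    {"dx":0,"dy":0,"dz":4,"wx":0,"wy":0,"wz":0,"fingers":0},
    {"dx":0,"dy":0,"dz":1,"wx":0,"wy":0,"wz":0,"fingers":0},
    {"dx":0,"dy":0,"dz":0,"wx":0,"wy":0,"wz":0,"fingers":0},
  ],
  squeeze=50,
)

```text
time: 15.68
tool_pos: [0.5218, -0.1854, 0.0409]
ee_rot: [-1.846, 2.541, -0.001]
wrist_force: [-0.2, 0.5, -1.1]
gripper_width: 0.0411
```

Request:
arm_command(
  moves=[
    {"dx":0,"dy":0,"dz":1,"wx":0,"wy":0,"wz":0,"fingers":0},
    {"dx":0,"dy":0,"dz":0,"wx":0,"wy":0,"wz":0,"fingers":0},
  ],
  squeeze=50,
)

```text
time: 15.92
tool_pos: [0.5218, -0.1854, 0.0402]
ee_rot: [-1.847, 2.541, -0.001]
wrist_force: [-0.9, 0.8, 2.1]
gripper_width: 0.0409
```

Request:
arm_command(
  moves=[
    {"dx":0,"dy":0,"dz":0,"wx":0,"wy":0,"wz":0,"fingers":1},
    {"dx":0,"dy":0,"dz":0,"wx":0,"wy":0,"wz":0,"fingers":1},
    {"dx":0,"dy":0,"dz":0,"wx":0,"wy":0,"wz":0,"fingers":1},
    {"dx":0,"dy":0,"dz":0,"wx":0,"wy":0,"wz":0,"fingers":1},
    {"dx":0,"dy":0,"dz":-20,"wx":0,"wy":0,"wz":0,"fingers":1},
    {"dx":0,"dy":0,"dz":-35,"wx":0,"wy":0,"wz":0,"fingers":1},
    {"dx":0,"dy":0,"dz":-35,"wx":0,"wy":0,"wz":0,"fingers":1},
    {"dx":0,"dy":0,"dz":-35,"wx":0,"wy":0,"wz":0,"fingers":1},
  ],
  squeeze=50,
)

```text
time: 16.92
tool_pos: [0.5213, -0.1854, 0.1655]
ee_rot: [1.847, -2.541, 0.0]
wrist_force: [-0.2, -0.6, 0.2]
gripper_width: 0.0849
```

```bash
python3 - <<'E'
from h import *
plan([(*T['g'],.165,-82,12)])
p,d=viewer.get_image("wrist");cv2.imwrite("pics/w7.png",p[:,:,::-1])
E
```

```text
t 16.93 pos [ 0.5213 -0.1854  0.1655] phi -108.0 tilt 0.01 w 0.0849 F [-0.2 -0.6  0.2]
-> (0.578, 0.185, 0.165, -82) [(-31, 5, 0, -2), (-31, 4, 0, -2), (-31, 3, 0, -2), (-31, 2, 0, -3), (-31, 0, 0, -2), (-31, -1, 0, -2), (-32, -2, 0, -2), (-31, -3, 0, -2), (-31, -4, 0, -2), (-30, -6, 0, -3), (-31, -7, 0, -2), (-30, -7, 0, -2)] end [0.5776 0.1849 0.1655] -82.0
```

View pics/w7.png

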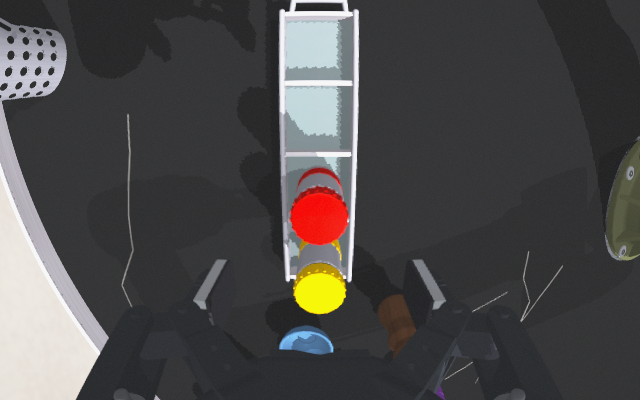

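Red (320,218) and yellow (320,292) both stand upright in compartments 2 and 1. Green is next.

Request:
arm_command(
  moves=[
    {"dx":-31,"dy":5,"dz":0,"wx":0,"wy":0,"wz":-2,"fingers":1},
    {"dx":-31,"dy":4,"dz":0,"wx":0,"wy":0,"wz":-2,"fingers":1},
    {"dx":-31,"dy":3,"dz":0,"wx":0,"wy":0,"wz":-2,"fingers":1},
    {"dx":-31,"dy":2,"dz":0,"wx":0,"wy":0,"wz":-3,"fingers":1},
    {"dx":-31,"dy":0,"dz":0,"wx":0,"wy":0,"wz":-2,"fingers":1},
    {"dx":-31,"dy":-1,"dz":0,"wx":0,"wy":0,"wz":-2,"fingers":1},
    {"dx":-32,"dy":-2,"dz":0,"wx":0,"wy":0,"wz":-2,"fingers":1},
    {"dx":-31,"dy":-3,"dz":0,"wx":0,"wy":0,"wz":-2,"fingers":1},
    {"dx":-31,"dy":-4,"dz":0,"wx":0,"wy":0,"wz":-2,"fingers":1},
    {"dx":-30,"dy":-6,"dz":0,"wx":0,"wy":0,"wz":-3,"fingers":1},
    {"dx":-31,"dy":-7,"dz":0,"wx":0,"wy":0,"wz":-2,"fingers":1},
    {"dx":-30,"dy":-7,"dz":0,"wx":0,"wy":0,"wz":-2,"fingers":1},
  ],
  squeeze=50,
)

```text
time: 18.48
tool_pos: [0.5778, 0.1859, 0.164]
ee_rot: [2.372, -2.059, 0.0]
wrist_force: [0.9, -0.1, -0.7]
gripper_width: 0.0855
```

```bash
python3 - <<'E'
from h import *
plan([(*T['g'],.047,-82,5)])
s=bot.sense();print(wproj([[*T['g'],.108]],s))
p,d=viewer.get_image("wrist");cv2.imwrite("pics/w8.png",p[:,:,::-1])
E
```

```text
t 18.48 pos [0.5778 0.1859 0.164 ] phi -81.9 tilt 0.01 w 0.0855 F [ 0.9 -0.1 -0.7]
-> (0.578, 0.185, 0.047, -82) [(0, 0, 23, 0), (0, 0, 24, 0), (1, 0, 23, 0), (0, 0, 24, 0), (0, 0, 23, 0)] end [0.5779 0.1849 0.047 ] -81.9
[[318.85952188 221.97501102]]
```

View pics/w8.png

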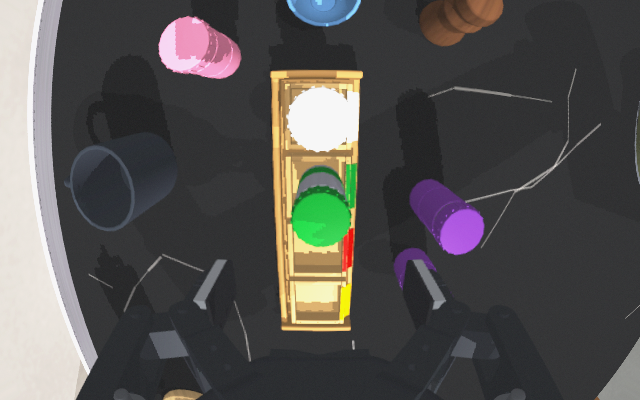

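The green lid is at (321,219), against (319,222) predicted, so it is aligned.

Request:
arm_command(
  moves=[
    {"dx":1,"dy":0,"dz":24,"wx":0,"wy":0,"wz":0,"fingers":1},
    {"dx":0,"dy":0,"dz":24,"wx":0,"wy":0,"wz":0,"fingers":1},
    {"dx":0,"dy":0,"dz":24,"wx":0,"wy":0,"wz":0,"fingers":1},
    {"dx":0,"dy":0,"dz":24,"wx":0,"wy":0,"wz":0,"fingers":1},
    {"dx":0,"dy":0,"dz":22,"wx":0,"wy":0,"wz":0,"fingers":1},
    {"dx":0,"dy":0,"dz":0,"wx":0,"wy":0,"wz":0,"fingers":0},
    {"dx":0,"dy":0,"dz":0,"wx":0,"wy":0,"wz":0,"fingers":0},
    {"dx":0,"dy":0,"dz":0,"wx":0,"wy":0,"wz":0,"fingers":0},
    {"dx":0,"dy":0,"dz":0,"wx":0,"wy":0,"wz":0,"fingers":0},
    {"dx":0,"dy":0,"dz":0,"wx":0,"wy":0,"wz":0,"fingers":0},
  ],
  squeeze=50,
)

```text
time: 19.77
tool_pos: [0.5786, 0.1842, 0.048]
ee_rot: [-2.37, 2.059, -0.002]
wrist_force: [-1.4, 0.8, 5.9]
gripper_width: 0.0412
```

Request:
arm_command(
  moves=[
    {"dx":0,"dy":0,"dz":-10,"wx":0,"wy":0,"wz":0,"fingers":0},
    {"dx":0,"dy":0,"dz":-25,"wx":0,"wy":0,"wz":0,"fingers":0},
    {"dx":0,"dy":0,"dz":-32,"wx":0,"wy":0,"wz":0,"fingers":0},
    {"dx":0,"dy":0,"dz":-32,"wx":0,"wy":0,"wz":0,"fingers":0},
    {"dx":0,"dy":0,"dz":-32,"wx":0,"wy":0,"wz":0,"fingers":0},
    {"dx":0,"dy":0,"dz":-27,"wx":0,"wy":0,"wz":0,"fingers":0},
  ],
  squeeze=50,
)

```text
time: 20.52
tool_pos: [0.5777, 0.1839, 0.2057]
ee_rot: [-2.371, 2.061, 0.0]
wrist_force: [0.7, -0.2, -1.1]
gripper_width: 0.0413
```

```bash
python3 - <<'E'
from h import *
plan([(C[2][0],C[2][1]-.0015,.206,-108,12)])
E
```

```text
t 20.52 pos [0.5777 0.1839 0.2057] phi -82.0 tilt 0.02 w 0.0413 F [ 0.7 -0.2 -1.1]
-> (0.5006875000000001, -0.24785000000000001, 0.206, -108) [(35, 11, 0, 2), (35, 11, 0, 2), (35, 8, 0, 3), (36, 7, 0, 2), (36, 6, 0, 2), (37, 5, 0, 2), (36, 3, 0, 2), (36, 2, 0, 2), (37, 1, 0, 3), (37, -1, 0, 2), (36, -3, 0, 2), (36, -4, 0, 2)] end [ 0.5011 -0.2476  0.2057] -108.0
```

Request:
arm_command(
  moves=[
    {"dx":35,"dy":11,"dz":0,"wx":0,"wy":0,"wz":2,"fingers":0},
    {"dx":35,"dy":11,"dz":0,"wx":0,"wy":0,"wz":2,"fingers":0},
    {"dx":35,"dy":8,"dz":0,"wx":0,"wy":0,"wz":3,"fingers":0},
    {"dx":36,"dy":7,"dz":0,"wx":0,"wy":0,"wz":2,"fingers":0},
    {"dx":36,"dy":6,"dz":0,"wx":0,"wy":0,"wz":2,"fingers":0},
    {"dx":37,"dy":5,"dz":0,"wx":0,"wy":0,"wz":2,"fingers":0},
    {"dx":36,"dy":3,"dz":0,"wx":0,"wy":0,"wz":2,"fingers":0},
    {"dx":36,"dy":2,"dz":0,"wx":0,"wy":0,"wz":2,"fingers":0},
    {"dx":37,"dy":1,"dz":0,"wx":0,"wy":0,"wz":3,"fingers":0},
    {"dx":37,"dy":-1,"dz":0,"wx":0,"wy":0,"wz":2,"fingers":0},
    {"dx":36,"dy":-3,"dz":0,"wx":0,"wy":0,"wz":2,"fingers":0},
    {"dx":36,"dy":-4,"dz":0,"wx":0,"wy":0,"wz":2,"fingers":0},
  ],
  squeeze=50,
)

```text
time: 22.02
tool_pos: [0.5007, -0.2486, 0.2044]
ee_rot: [-1.845, 2.543, 0.001]
wrist_force: [0.0, -0.6, -2.0]
gripper_width: 0.0408
```

Request:
arm_command(
  moves=[
    {"dx":0,"dy":0,"dz":25,"wx":0,"wy":0,"wz":0,"fingers":0},
    {"dx":0,"dy":0,"dz":30,"wx":0,"wy":0,"wz":0,"fingers":0},
    {"dx":0,"dy":0,"dz":30,"wx":0,"wy":0,"wz":0,"fingers":0},
  ],
  squeeze=50,
)

```text
time: 22.4
tool_pos: [0.5009, -0.2476, 0.1184]
ee_rot: [-1.846, 2.542, 0.001]
wrist_force: [0.4, 0.2, -1.4]
gripper_width: 0.0408
```

```bash
python3 - <<'E'
from h import *
print(C[2]); plan([])
for n in("wrist",):
    p,d=viewer.get_image(n);cv2.imwrite(f"pics/{n}9.png",p[:,:,::-1])
E
```

```text
(0.5006875000000001, -0.24635)
t 22.40 pos [ 0.5009 -0.2476  0.1184] phi -108.0 tilt 0.03 w 0.0408 F [ 0.4  0.2 -1.4]
```

View pics/wrist9.png

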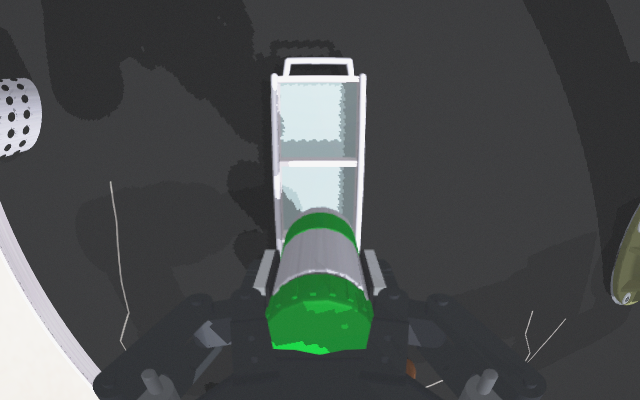

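The green tin is over the third compartment, with the divider at row 163, the same as for red. I'm lowering it.

Request:
arm_command(
  moves=[
    {"dx":0,"dy":0,"dz":26,"wx":0,"wy":0,"wz":0,"fingers":0},
    {"dx":0,"dy":0,"dz":25,"wx":0,"wy":0,"wz":0,"fingers":0},
    {"dx":0,"dy":0,"dz":15,"wx":0,"wy":0,"wz":0,"fingers":0},
    {"dx":0,"dy":0,"dz":8,"wx":0,"wy":0,"wz":0,"fingers":0},
    {"dx":0,"dy":0,"dz":4,"wx":0,"wy":0,"wz":0,"fingers":0},
    {"dx":0,"dy":0,"dz":1,"wx":0,"wy":0,"wz":0,"fingers":0},
    {"dx":0,"dy":0,"dz":0,"wx":0,"wy":0,"wz":0,"fingers":0},
  ],
  squeeze=50,
)

```text
time: 23.32
tool_pos: [0.5016, -0.2478, 0.041]
ee_rot: [-1.846, 2.541, -0.001]
wrist_force: [0.3, 0.5, -1.5]
gripper_width: 0.041
```

Request:
arm_command(
  moves=[
    {"dx":0,"dy":0,"dz":1,"wx":0,"wy":0,"wz":0,"fingers":0},
    {"dx":0,"dy":0,"dz":0,"wx":0,"wy":0,"wz":0,"fingers":0},
  ],
  squeeze=50,
)

```text
time: 23.58
tool_pos: [0.5016, -0.2478, 0.04]
ee_rot: [-1.847, 2.541, -0.001]
wrist_force: [0.1, 0.0, 1.4]
gripper_width: 0.041
```

Request:
arm_command(
  moves=[
    {"dx":0,"dy":0,"dz":0,"wx":0,"wy":0,"wz":0,"fingers":1},
    {"dx":0,"dy":0,"dz":0,"wx":0,"wy":0,"wz":0,"fingers":1},
    {"dx":0,"dy":0,"dz":0,"wx":0,"wy":0,"wz":0,"fingers":1},
    {"dx":0,"dy":0,"dz":0,"wx":0,"wy":0,"wz":0,"fingers":1},
    {"dx":0,"dy":0,"dz":-20,"wx":0,"wy":0,"wz":0,"fingers":1},
    {"dx":0,"dy":0,"dz":-35,"wx":0,"wy":0,"wz":0,"fingers":1},
    {"dx":0,"dy":0,"dz":-35,"wx":0,"wy":0,"wz":0,"fingers":1},
    {"dx":0,"dy":0,"dz":-35,"wx":0,"wy":0,"wz":0,"fingers":1},
  ],
  squeeze=50,
)

```text
time: 24.58
tool_pos: [0.5011, -0.2477, 0.1655]
ee_rot: [1.847, -2.541, 0.0]
wrist_force: [0.2, -0.2, 0.6]
gripper_width: 0.0853
```

```bash
python3 - <<'E'
from h import *
plan([(*T['w'],.165,-82,12)])
p,d=viewer.get_image("wrist");cv2.imwrite("pics/w10.png",p[:,:,::-1])
E
```

```text
t 24.57 pos [ 0.5011 -0.2477  0.1655] phi -108.0 tilt 0.01 w 0.0853 F [ 0.2 -0.2  0.6]
-> (0.588, 0.1165, 0.165, -82) [(-31, 2, 0, -2), (-31, 2, 0, -2), (-31, 0, 0, -2), (-32, -1, 0, -3), (-31, -2, 0, -2), (-31, -3, 0, -2), (-31, -5, 0, -2), (-30, -6, 0, -2), (-31, -6, 0, -2), (-30, -8, 0, -3), (-30, -10, 0, -2), (-29, -10, 0, -2)] end [0.5881 0.1163 0.1655] -82.0
```

View pics/w10.png

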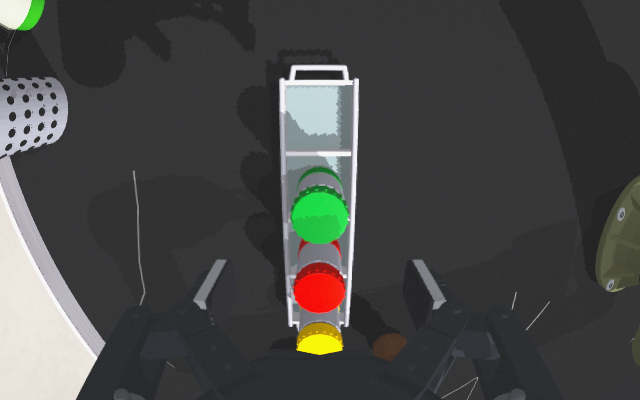

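Green (320,217), red and yellow all stand in order, and the last compartment is empty. White is next.

Request:
arm_command(
  moves=[
    {"dx":-31,"dy":2,"dz":0,"wx":0,"wy":0,"wz":-2,"fingers":1},
    {"dx":-31,"dy":2,"dz":0,"wx":0,"wy":0,"wz":-2,"fingers":1},
    {"dx":-31,"dy":0,"dz":0,"wx":0,"wy":0,"wz":-2,"fingers":1},
    {"dx":-32,"dy":-1,"dz":0,"wx":0,"wy":0,"wz":-3,"fingers":1},
    {"dx":-31,"dy":-2,"dz":0,"wx":0,"wy":0,"wz":-2,"fingers":1},
    {"dx":-31,"dy":-3,"dz":0,"wx":0,"wy":0,"wz":-2,"fingers":1},
    {"dx":-31,"dy":-5,"dz":0,"wx":0,"wy":0,"wz":-2,"fingers":1},
    {"dx":-30,"dy":-6,"dz":0,"wx":0,"wy":0,"wz":-2,"fingers":1},
    {"dx":-31,"dy":-6,"dz":0,"wx":0,"wy":0,"wz":-2,"fingers":1},
    {"dx":-30,"dy":-8,"dz":0,"wx":0,"wy":0,"wz":-3,"fingers":1},
    {"dx":-30,"dy":-10,"dz":0,"wx":0,"wy":0,"wz":-2,"fingers":1},
    {"dx":-29,"dy":-10,"dz":0,"wx":0,"wy":0,"wz":-2,"fingers":1},
  ],
  squeeze=50,
)

```text
time: 26.12
tool_pos: [0.5884, 0.1173, 0.1641]
ee_rot: [2.372, -2.059, 0.0]
wrist_force: [0.4, 0.7, -0.1]
gripper_width: 0.0857
```

```bash
python3 - <<'E'
from h import *
plan([(*T['w'],.047,-82,5)])
s=bot.sense();print(wproj([[*T['w'],.108]],s))
p,d=viewer.get_image("wrist");cv2.imwrite("pics/w11.png",p[:,:,::-1])
E
```

```text
t 26.12 pos [0.5884 0.1173 0.1641] phi -81.9 tilt 0.01 w 0.0857 F [ 0.4  0.7 -0.1]
-> (0.588, 0.1165, 0.047, -82) [(0, 0, 23, 0), (0, 0, 24, 0), (0, 0, 23, 0), (1, 0, 24, 0), (0, 1, 23, 0)] end [0.5876 0.1162 0.0471] -81.9
[[319.80088443 222.19572116]]
```

View pics/w11.png

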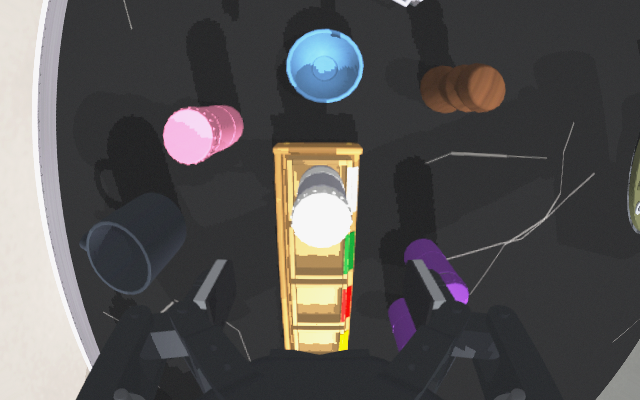

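The white lid is at (322,219), against (320,222) predicted. The pink tin at (190,135) is clear of the fingers.

Request:
arm_command(
  moves=[
    {"dx":1,"dy":0,"dz":24,"wx":0,"wy":0,"wz":0,"fingers":1},
    {"dx":0,"dy":0,"dz":24,"wx":0,"wy":0,"wz":0,"fingers":1},
    {"dx":0,"dy":0,"dz":24,"wx":0,"wy":0,"wz":0,"fingers":1},
    {"dx":0,"dy":0,"dz":24,"wx":0,"wy":0,"wz":0,"fingers":1},
    {"dx":0,"dy":0,"dz":22,"wx":0,"wy":0,"wz":0,"fingers":1},
    {"dx":0,"dy":0,"dz":0,"wx":0,"wy":0,"wz":0,"fingers":0},
    {"dx":0,"dy":0,"dz":0,"wx":0,"wy":0,"wz":0,"fingers":0},
    {"dx":0,"dy":0,"dz":0,"wx":0,"wy":0,"wz":0,"fingers":0},
    {"dx":0,"dy":0,"dz":0,"wx":0,"wy":0,"wz":0,"fingers":0},
    {"dx":0,"dy":0,"dz":0,"wx":0,"wy":0,"wz":0,"fingers":0},
  ],
  squeeze=50,
)

```text
time: 27.42
tool_pos: [0.5892, 0.1154, 0.048]
ee_rot: [-2.37, 2.06, -0.003]
wrist_force: [-2.1, -0.8, 5.2]
gripper_width: 0.0416
```

Request:
arm_command(
  moves=[
    {"dx":0,"dy":0,"dz":-10,"wx":0,"wy":0,"wz":0,"fingers":0},
    {"dx":0,"dy":0,"dz":-25,"wx":0,"wy":0,"wz":0,"fingers":0},
    {"dx":0,"dy":0,"dz":-32,"wx":0,"wy":0,"wz":0,"fingers":0},
    {"dx":0,"dy":0,"dz":-32,"wx":0,"wy":0,"wz":0,"fingers":0},
    {"dx":0,"dy":0,"dz":-32,"wx":0,"wy":0,"wz":0,"fingers":0},
    {"dx":0,"dy":0,"dz":-27,"wx":0,"wy":0,"wz":0,"fingers":0},
  ],
  squeeze=50,
)

```text
time: 28.18
tool_pos: [0.5883, 0.1155, 0.2058]
ee_rot: [-2.371, 2.06, -0.0]
wrist_force: [0.8, -0.5, -1.1]
gripper_width: 0.0409
```

```bash
python3 - <<'E'
from h import *
plan([(C[3][0],C[3][1]-.0015,.206,-108,12)])
E
```

```text
t 28.18 pos [0.5883 0.1155 0.2058] phi -82.0 tilt 0.04 w 0.0409 F [ 0.8 -0.5 -1.1]
-> (0.4800625, -0.31055, 0.206, -108) [(34, 14, 0, 2), (34, 13, 0, 2), (35, 11, 0, 3), (35, 10, 0, 2), (36, 8, 0, 2), (36, 7, 0, 2), (36, 6, 0, 2), (36, 5, 0, 2), (37, 3, 0, 3), (37, 2, 0, 2), (36, 0, 0, 2), (37, -1, 0, 2)] end [ 0.4797 -0.3107  0.2058] -108.0
```

Request:
arm_command(
  moves=[
    {"dx":34,"dy":14,"dz":0,"wx":0,"wy":0,"wz":2,"fingers":0},
    {"dx":34,"dy":13,"dz":0,"wx":0,"wy":0,"wz":2,"fingers":0},
    {"dx":35,"dy":11,"dz":0,"wx":0,"wy":0,"wz":3,"fingers":0},
    {"dx":35,"dy":10,"dz":0,"wx":0,"wy":0,"wz":2,"fingers":0},
    {"dx":36,"dy":8,"dz":0,"wx":0,"wy":0,"wz":2,"fingers":0},
    {"dx":36,"dy":7,"dz":0,"wx":0,"wy":0,"wz":2,"fingers":0},
    {"dx":36,"dy":6,"dz":0,"wx":0,"wy":0,"wz":2,"fingers":0},
    {"dx":36,"dy":5,"dz":0,"wx":0,"wy":0,"wz":2,"fingers":0},
    {"dx":37,"dy":3,"dz":0,"wx":0,"wy":0,"wz":3,"fingers":0},
    {"dx":37,"dy":2,"dz":0,"wx":0,"wy":0,"wz":2,"fingers":0},
    {"dx":36,"dy":0,"dz":0,"wx":0,"wy":0,"wz":2,"fingers":0},
    {"dx":37,"dy":-1,"dz":0,"wx":0,"wy":0,"wz":2,"fingers":0},
  ],
  squeeze=50,
)

```text
time: 29.68
tool_pos: [0.4793, -0.3118, 0.2045]
ee_rot: [-1.845, 2.542, 0.0]
wrist_force: [0.4, 0.2, -1.8]
gripper_width: 0.0412
```

Request:
arm_command(
  moves=[
    {"dx":0,"dy":0,"dz":25,"wx":0,"wy":0,"wz":0,"fingers":0},
    {"dx":0,"dy":0,"dz":30,"wx":0,"wy":0,"wz":0,"fingers":0},
    {"dx":0,"dy":0,"dz":30,"wx":0,"wy":0,"wz":0,"fingers":0},
  ],
  squeeze=50,
)

```text
time: 30.05
tool_pos: [0.4795, -0.3108, 0.1185]
ee_rot: [-1.846, 2.542, 0.0]
wrist_force: [-0.3, 0.5, -1.2]
gripper_width: 0.0407
```

```bash
python3 - <<'E'
from h import *
print(C[3]); plan([])
for n in("wrist",):
    p,d=viewer.get_image(n);cv2.imwrite(f"pics/{n}12.png",p[:,:,::-1])
E
```

```text
(0.4800625, -0.30905)
t 30.05 pos [ 0.4795 -0.3108  0.1185] phi -108.0 tilt 0.03 w 0.0407 F [-0.3  0.5 -1.2]
```

View pics/wrist12.png

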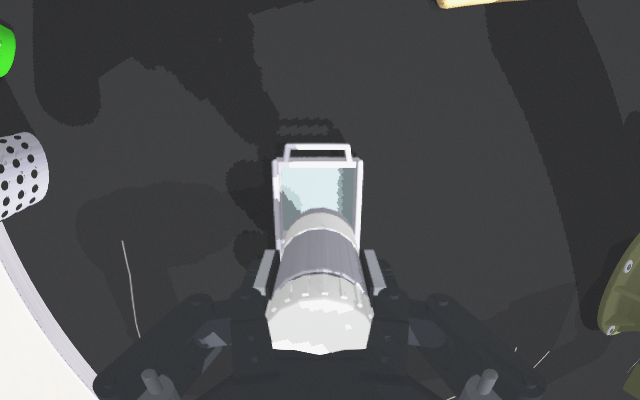

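The white tin is over the last compartment, whose end wall is at row 160. I'm lowering it.

Request:
arm_command(
  moves=[
    {"dx":0,"dy":0,"dz":26,"wx":0,"wy":0,"wz":0,"fingers":0},
    {"dx":0,"dy":0,"dz":25,"wx":0,"wy":0,"wz":0,"fingers":0},
    {"dx":0,"dy":0,"dz":15,"wx":0,"wy":0,"wz":0,"fingers":0},
    {"dx":0,"dy":0,"dz":8,"wx":0,"wy":0,"wz":0,"fingers":0},
    {"dx":0,"dy":0,"dz":4,"wx":0,"wy":0,"wz":0,"fingers":0},
    {"dx":0,"dy":0,"dz":1,"wx":0,"wy":0,"wz":0,"fingers":0},
    {"dx":0,"dy":0,"dz":0,"wx":0,"wy":0,"wz":0,"fingers":0},
  ],
  squeeze=50,
)

```text
time: 30.98
tool_pos: [0.48, -0.311, 0.041]
ee_rot: [-1.847, 2.541, -0.001]
wrist_force: [0.2, -0.6, -0.6]
gripper_width: 0.0409
```

Request:
arm_command(
  moves=[
    {"dx":0,"dy":0,"dz":1,"wx":0,"wy":0,"wz":0,"fingers":0},
    {"dx":0,"dy":0,"dz":0,"wx":0,"wy":0,"wz":0,"fingers":0},
  ],
  squeeze=50,
)

```text
time: 31.22
tool_pos: [0.4801, -0.311, 0.0401]
ee_rot: [-1.847, 2.541, -0.002]
wrist_force: [0.2, 0.7, 1.7]
gripper_width: 0.0412
```

Floor contact again. I'm releasing, rising, then backing away toward the robot so the cameras can see the rack.

Request:
arm_command(
  moves=[
    {"dx":0,"dy":0,"dz":0,"wx":0,"wy":0,"wz":0,"fingers":1},
    {"dx":0,"dy":0,"dz":0,"wx":0,"wy":0,"wz":0,"fingers":1},
    {"dx":0,"dy":0,"dz":0,"wx":0,"wy":0,"wz":0,"fingers":1},
    {"dx":0,"dy":0,"dz":0,"wx":0,"wy":0,"wz":0,"fingers":1},
    {"dx":0,"dy":0,"dz":-20,"wx":0,"wy":0,"wz":0,"fingers":1},
    {"dx":0,"dy":0,"dz":-35,"wx":0,"wy":0,"wz":0,"fingers":1},
    {"dx":0,"dy":0,"dz":-35,"wx":0,"wy":0,"wz":0,"fingers":1},
    {"dx":0,"dy":0,"dz":-35,"wx":0,"wy":0,"wz":0,"fingers":1},
    {"dx":0,"dy":0,"dz":-35,"wx":0,"wy":0,"wz":0,"fingers":1},
  ],
  squeeze=50,
)

```text
time: 32.35
tool_pos: [0.4796, -0.3108, 0.2005]
ee_rot: [-1.847, 2.542, -0.0]
wrist_force: [0.4, -0.4, 0.1]
gripper_width: 0.0854
```

Request:
arm_command(
  moves=[
    {"dx":25,"dy":-15,"dz":-10,"wx":0,"wy":0,"wz":0,"fingers":1},
    {"dx":25,"dy":-15,"dz":-10,"wx":0,"wy":0,"wz":0,"fingers":1},
    {"dx":25,"dy":-15,"dz":0,"wx":0,"wy":0,"wz":0,"fingers":1},
    {"dx":25,"dy":-15,"dz":0,"wx":0,"wy":0,"wz":0,"fingers":1},
    {"dx":25,"dy":-15,"dz":0,"wx":0,"wy":0,"wz":0,"fingers":1},
    {"dx":0,"dy":0,"dz":0,"wx":0,"wy":0,"wz":0,"fingers":1},
  ],
  squeeze=50,
)

```text
time: 33.1
tool_pos: [0.5121, -0.4543, 0.2178]
ee_rot: [1.844, -2.542, -0.003]
wrist_force: [-0.2, 0.4, -0.5]
gripper_width: 0.0854
```

```bash
python3 - <<'E'
from h import *
np.set_printoptions(precision=4,suppress=True)
plan([])
t=(.511,-.215,-.3178)
for cam in("top","scene"):
    p,d,X=cloud(cam);cv2.imwrite(f"pics/{cam}F.png",p[:,:,::-1])
    for i,(l,c) in enumerate(zip(["yellow","red","green","white"],C)):
        near=(np.hypot(X[...,0]-c[0],X[...,1]-c[1])<.033)&(d>0)&(X[...,2]>.08)&(X[...,2]<.125)
        P=X[near]; 
        if len(P)<20: print(cam,l,"hidden",len(P));continue
        zt=np.median(P[P[:,2]>np.percentile(P[:,2],60)][:,2]);q=P[P[:,2]>zt-.004]
        print(cam,l,"offset mm",((q[:,:2].max(0)+q[:,:2].min(0))/2-c)*1000,"top z",zt,"zrange",np.ptp(np.percentile(q[:,2],[5,95])),"colour",p[near].mean(0).round())
E
```

```text
t 33.10 pos [ 0.5121 -0.4543  0.2178] phi -108.1 tilt 0.12 w 0.0854 F [-0.2  0.4 -0.5]
top yellow offset mm [-0.4183  1.9263] top z 0.10026777621309402 zrange 0.004748118403356316 colour [244. 219.   7.]
top red offset mm [0.4434 2.5797] top z 0.10003558969278598 zrange 0.005087586168167471 colour [211.  28.  16.]
top green offset mm [0.3521 1.8788] top z 0.09979007872415302 zrange 0.004693486160440449 colour [ 19. 170.  49.]
top white hidden 0
scene yellow offset mm [-1.7219  0.1298] top z 0.10142528835741638 zrange 0.004249123338579255 colour [245. 227.  10.]
scene red offset mm [-0.7552 -0.8681] top z 0.1014626022409797 zrange 0.004218036154518864 colour [233.  51.  40.]
scene green offset mm [-1.7714 -0.8364] top z 0.10117115922676823 zrange 0.005020388654226812 colour [ 75. 196.  76.]
scene white offset mm [-1.4846 -0.0744] top z 0.10144263612455606 zrange 0.004712900453366892 colour [243. 240. 240.]
```

View pics/sceneF.png

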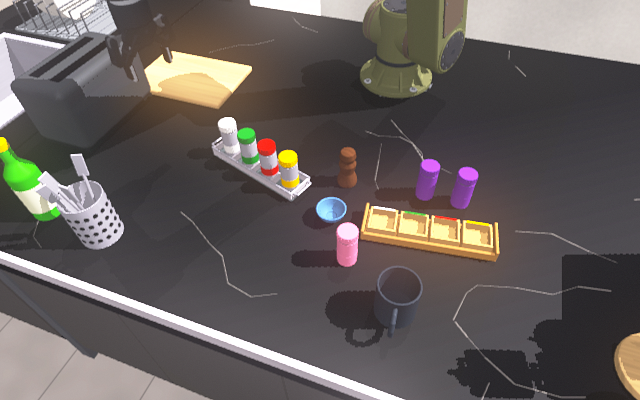

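View pics/topF.png

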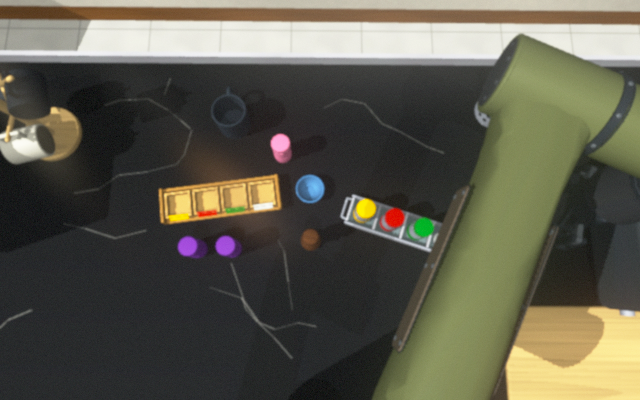

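All four lids top out at about 0.100 m (6 + 94 mm, standing flat) and lie within 3 mm of their compartment centres. The gripper is open and clear of everything, so I'm handing in.

```bash
python3 -c "
from plant import bot
print(bot.job_done(), bot.sense()['time'])"
```

```text
the job is handed in; nothing more can be done
the job is handed in; nothing more can be done
```

I moved all four tins into the steel rack in the order they had in the bamboo rack: yellow, red, green, white from left to right. The arm kept its downward posture throughout, so each tin stayed upright. Each was lowered to floor contact (1–5 N), released and left. The job was handed in at about 33 s, and the purple and pink look-alikes were not touched.

**Last checks:**
- **Standing flat:** the lid tops measure 0.100–0.101 m, against the 0.100 m expected for a tin flat on the floor of its compartment.
- **Position:** every tin is within about 3 mm of its compartment centre, with 10 mm of free play.
- **Robot:** the gripper was open and clear, with only noise on the wrist force.

**What failed or disagreed:**
- **Refused move:** my first move call was refused because its rows lacked some keys; nothing moved.
- **Camera mismatch:** the wrist camera put the rack about 3–4 mm farther along the row than the two fixed cameras did. I shifted my target for red, green and white by 1.5 mm toward its estimate.
- **White tin:** in the last top view the arm hid it, so only the scene camera confirmed its final position.

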